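# Bench-check a headlamp pull switch

### The arm

A 7-joint arm with a two-finger parallel gripper is mounted at the origin on a cart in front of the work surface, level with it; the furniture and walls round the work are solid. World frame = base frame: x ahead of the robot, y to its left, z up, the work surface at z = 0. Lengths are in m, angles in rad, forces in N, time in s.
With the tool pointing down it reaches from about 0.4 to 0.85 m from the base axis. Payload 10.4 kg.
Tool frame: the origin (TCP) lies at the very end of the fingers, on their centre line; the grasp point (between the pads) lies 19 mm behind it; z points along the fingers, y is the direction in which the jaws open and shut (so a half turn about z gives the same grasp; the last joint's range is limited). The gripper opens to 87 mm and grips with 3 to 60 N. Pads are 19 mm wide; open, the fingers measure 117 mm over their backs; the gripper's body (75 mm by 190 mm) begins 51 mm behind the grasp point.
Start: joints at [1.207, 0.332, -0.065, 1.46, 0.022, 1.35, -0.088], TCP at [0.209, -0.589, 0.191] pointing down, gripper open.
Joint ranges: [-2.6, 2.6], [-0.5, 2.12], [-1.47, 1.34], [0.16, 2.42], [-1.27, 4.41], [0.06, 2.06], [-2.6, 2.6]. Speed limits (rad/s): [2.22, 2.22, 2.79, 2.79, 3.14, 3.14, 3.14].

### API

Orientations are given as a unit quaternion [x, y, z, w].
In Python, from bench import read_state, imaging, r gives the robot as it stands. The module is installed in compiled form; this text tells all that it offers.
- The arm moves only by the tool move_arm, never from a script. Its argument "series" is a list of rows, each a list of 4 numbers: the shift along the tool's x, y, z in m, then the turn about the tool's z in rad. In form: [[x, y, z, roll], ...]. A call has 1 to 20 rows; each row is the pose to reach, as a shift and turn from the pose commanded when the call began, along the tool's axes at that moment; what a row does not reach only later rows make up. A row lasts 1/10 s, in which the tool goes at most 50 mm and 8.59 degrees, less where a joint would pass 70% of its speed; a pose out of reach is approached as far as the arm can. A call with a gripper value outside its range is refused whole. "claw" is the gripper's target within -1 to 1 (fully open at 1, half-way at 0, shut at -1), set as the call begins (left out, the last holds). The fingers move at their own pace and stop on an object; "newtons" is the grip in N (left out, the last holds). Time passes only in rows, so rows that repeat a pose let the fingers close. It gives the time, the measured TCP pose, the force and the opening at its end, in the units of the state.
- read_state(): the state, without advancing time (a new reading comes with each control period).
- imaging.camera(name): name is "side" or "top" or "wrist"; returns (picture, depth): 384x512x3 uint8, red, green, blue; 384x512 float32, m along the optical axis (not along the pixel's ray), 0 where there is no reading.
- imaging.get_calibration(name): a dict with "camera_matrix" (3x3 intrinsics, pixels), "R" (3x3) and "t" (3): a world point X has camera coordinates R X + t. Camera axes: x right, y down, z forward; pixel columns grow to the right and rows downward; lengths in m; the calibration is good to about 2 mm. A picture is of the moment at which its call begins: read the wrist's pose just before it. get_calibration takes no time and is no camera call; for the wrist camera it gives the pose at the moment of the call.
- r.close_job(): hands the job in, once; it reports no verdict.
The state is a dict: "time": time; "joint_positions": joint angles; "joint_vel": joint speeds; "joint_torque": joint torques, N m; "ee_pos": TCP position; "eef_rot": TCP orientation; "ft_force": force on the tool from outside, world axes, zero at the start; "torque": the same for the moment, N m; "width": finger opening in m.
Only numpy, scipy, OpenCV 4.12 (cv2) and the standard library are available. Lean on these libraries where they do the work, as an engineer would, in place of code of your own. Each camera call takes 0.05 s, during which the arm holds its last target.

### The job

Check the headlamp pull switch on the blue box: flip the red toggle on the green supply box over to its on side (up the face, towards the visor), then pull the black headlamp knob straight out until it clicks into its on detent, push it fully home again, and last flip the toggle back down to off. Work gently, without forcing the boxes, and leave the other things on the bench where they are.

Things in the scene. Friction and masses are not known exactly. Their poses are not given: they have to be found in the camera images.
- supply_stand: Bolted-down stand of the green supply box. Origin: centre of its underside; x to its back, y to its left, z up. Plate 100x136x8 mm (x,y,z), side ears and clamp knobs out to y = +-82 mm. A box hangs between the ears on the level axis at supply_axis; its face looks to the stand's -x and up. The two stands may be found either way round, left and right of the grinder.
- supply_axis (a point): Box axis, 90 mm above the stand's origin, same axes as the stand. The box is clamped fast; its face normal leans from vertical to the stand's -x by 0.4 to 0.7 rad, different each time, NOT reported: look or feel. Box coordinates in mm from here: u up the face, y, n out along the normal. Flat face n=25, u=-60..60, y=-56..56. Visor: plate at u=56..60, out to n=118, full width.
- supply_toggle (a joint): Red bat toggle, green box. Pivot at u=-5, y=0, n=31 mm; bat 36 mm long, 6 mm thick at the root, 10 near the tip; collar 15 mm across to n=32. Value (rad): 0 off, leaning 0.26 rad down the face to the robot; 0.52 on, leaning 0.26 up to the visor. A spring resists with about 3 N at the tip; past 0.26 it snaps over by itself. Also on the face: terminals at u=34, y=+-36, 13 mm across, to n=40.
- lamp_stand: Bolted-down stand of the blue headlamp switch box: the same stand as supply_stand, same axes and sizes; origin at the centre of its underside. Its box hangs on the level axis at lamp_axis.
- lamp_axis (a point): Axis of the blue box, 90 mm above lamp_stand's origin, same axes as the stand. Box, face, visor and u, y, n coordinates exactly as at supply_axis, with a lean of its own, also 0.4 to 0.7 rad and NOT reported. Raised on the face besides the knob: two round studs at u=34, y=+-30 mm, 18 mm across, to n=35.
- lamp_knob (a joint): Black pull knob, blue box, on an 8 mm shaft along n at u=-5, y=0 mm. When in, its head spans n=39..61, 22 mm across at the base, flaring to 28 at n=56; collar round the shaft 26 mm across to n=28, 18 to n=35. Value (m): 0 fully in (off), 0.012 out at the on detent and stop. A spring drives it to the nearer end: about 8 N starts it, past 0.006 it snaps by itself.
- wood_block: bystander: brown wooden block, 45x92x36 mm, behind the left-hand stand
- nut_a: bystander: steel hex nut, 34 mm, lying behind the right-hand stand
- bolt_a: bystander: steel hex bolt, 75 mm long, lying behind the right-hand stand
- ball_bearing: bystander: ball bearing, 52 mm across, 15 mm thick, behind the right-hand stand

How it is judged:
On the way, in this order (a step that is already met when the one before it is completed fails the run):
1. the toggle is flipped on while the knob is in (value of joint supply_toggle above 0.46 rad and value of joint lamp_knob below 0.003 m), for 0.2 s.
2. the knob is pulled out to its on detent, the toggle still on (value of joint lamp_knob above 0.0105 m and value of joint supply_toggle above 0.46 rad), for 0.2 s.
3. the knob is pushed fully in again, the toggle still on (value of joint lamp_knob below 0.0015 m and value of joint supply_toggle above 0.46 rad), for 0.2 s.
4. the toggle is flipped back to off, the knob in (value of joint supply_toggle below 0.06 rad and value of joint lamp_knob below 0.0015 m), for 0.2 s.
At the end, for the whole second after the job is handed in: the toggle rests on its off side (below 0.06 rad) and the knob is fully in (within 1.5 mm) (all of step 4); the robot touches nothing.
It fails at once if the green box is forced: the fingers press on it with more than 100 N (contact force between the fingers and supply_stand above 100 N).
It fails at once if the blue box is forced: the fingers press on it with more than 100 N (contact force between the fingers and lamp_stand above 100 N).
It fails at once if a bystander is moved by more than 30 mm (distance of any of wood_block, nut_a, bolt_a, ball_bearing from where it was at the start of the episode above 0.03 m).
It also fails if it takes over 72 s, if anything falls off the work surface, if the arm or the gripper's body presses on something with over 40 N, if the wrist force passes 120 N, or if a joint passes its speed limit or range.

## Working session

There is one attempt and no reset: what is moved stays moved. The work goes in short steps, Python scripts to look and compute and a tool call to move; the robot and the scene stay as the last step left them, time stands still between calls to the robot, and variables do not carry over. Pictures are saved under pics/ and viewed, and the job is handed in when it is done.

Besides the shell and the picture viewer there is one more tool, called after "Request:" as name(argument=value, ...), one argument or row to a line, values as JSON. move_arm: Moves the arm, as the interface text tells. Its arguments: {"type":"object","properties":{"series":{"type":"array","items":{"type":"array","items":{"type":"number"}}},"claw":{"type":"number"},"newtons":{"type":"number"}},"required":["series"]}

```bash
mkdir -p pics
cat > h.py <<'E'
import numpy as np, cv2
from bench import read_state, imaging, r
def shot(n,tag):
    p,d=imaging.camera(n); c=imaging.get_calibration(n)
    cv2.imwrite(f'pics/{tag}.png',p[:,:,::-1]); np.savez(f'{tag}.npz',p=p,d=d,K=c['camera_matrix'],R=c['R'],t=c['t'])
    return p,d,c
def cloud(tag):
    z=np.load(f'{tag}.npz'); d=z['d']; v,u=np.mgrid[:384,:512]
    K=z['K']; P=np.stack([(u-K[0,2])/K[0,0]*d,(v-K[1,2])/K[1,1]*d,d],-1)
    W=(P-z['t'])@z['R']; W[d==0]=np.nan
    return z['p'],W
E
python3 - <<'E'
from h import *
s=read_state()
for k,v in s.items(): print(k,np.round(v,4))
for n in ('side','top','wrist'):
    p,d,c=shot(n,n+'0'); print(n,np.round(-c['R'].T@c['t'],3),np.round(c['R'][2],2),c['camera_matrix'][0])
E
```

```text
time 0.0
joint_positions [ 1.2074  0.3329 -0.0647  1.461   0.0216  1.3499 -0.0885]
joint_vel [ 0.0001  0.0007  0.0013 -0.0001 -0.0001 -0.0021  0.0006]
joint_torque [-4.00000e-04 -6.23253e+01  2.44000e-02 -3.89903e+01 -6.13000e-02
  3.97000e-02  1.00000e-04]
ee_pos [ 0.2087 -0.5886  0.1901]
eef_rot [ 9.855e-01  1.696e-01 -2.000e-04 -7.000e-04]
ft_force [-0.11   -0.3373  0.4695]
torque [ 0.0137 -0.024   0.0181]
width 0.0872
side [ 0.127 -0.582  1.006] [ 0.39  0.47 -0.79] [412.96820813   0.         257.99798163]
top [ 0.32  -0.08   1.097] [ 0.2   0.02 -0.98] [395.18372671   0.         249.6031536 ]
wrist [ 0.285 -0.562  0.384] [-0.28 -0.1  -0.96] [327.64846811   0.         262.86198906]
```

View pics/side0.png

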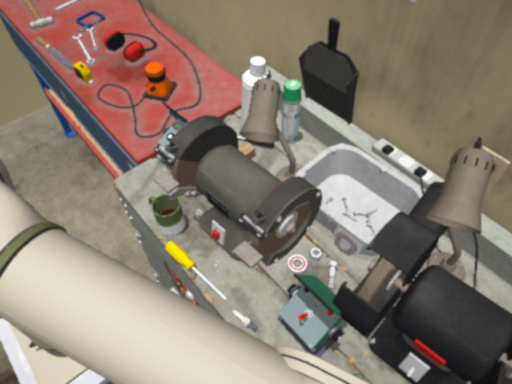

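View pics/top0.png

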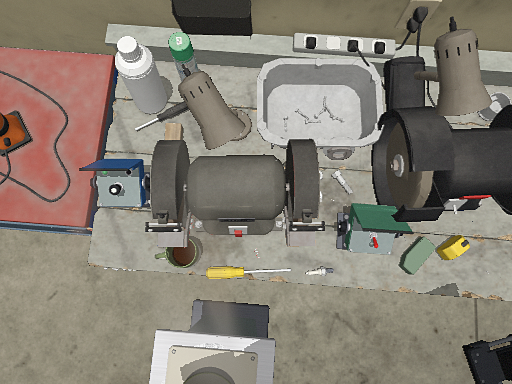

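View pics/wrist0.png

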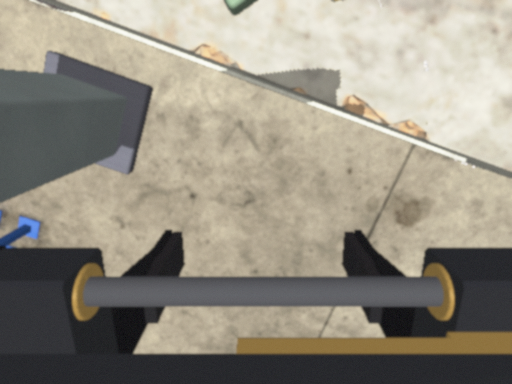

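Run:
```python
from h import *
p,W=cloud('top0')
a=p[200:270,325:425,::-1]; b=p[145:220,80:180,::-1]
a=cv2.resize(a,None,fx=5,fy=5,interpolation=cv2.INTER_CUBIC);b=cv2.resize(b,None,fx=5,fy=5,interpolation=cv2.INTER_CUBIC)
cv2.imwrite('pics/c1.png',a);cv2.imwrite('pics/c2.png',b)
p,W2=cloud('side0')
a=p[255:375,265:365,::-1]
cv2.imwrite('pics/c3.png',cv2.resize(a,None,fx=5,fy=5,interpolation=cv2.INTER_CUBIC))
for (u,v) in [(350,242),(385,242),(370,250),(378,220),(374,241),(110,195),(135,195),(116,189),(118,167)]: print(u,v,np.round(W[v,u],3))
for (u,v) in [(303,316),(315,330),(320,292),(302,324)]: print('s',u,v,np.round(W2[v,u],3))
```

```text
350 242 [ 0.412 -0.325  0.094]
385 242 [ 0.418 -0.411  0.099]
370 250 [ 0.397 -0.379  0.082]
378 220 [ 0.46  -0.367  0.182]
374 241 [ 0.416 -0.376  0.125]
110 195 [0.482 0.294 0.101]
135 195 [0.487 0.23  0.1  ]
116 189 [0.491 0.266 0.143]
118 167 [0.533 0.247 0.204]
s 303 316 [ 0.411 -0.38   0.132]
s 315 330 [ 0.42  -0.412  0.1  ]
s 320 292 [ 0.46  -0.376  0.179]
s 302 324 [ 0.41  -0.382  0.09 ]
```

View pics/c1.png

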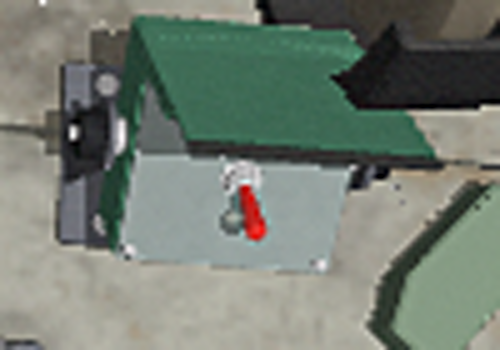

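View pics/c2.png

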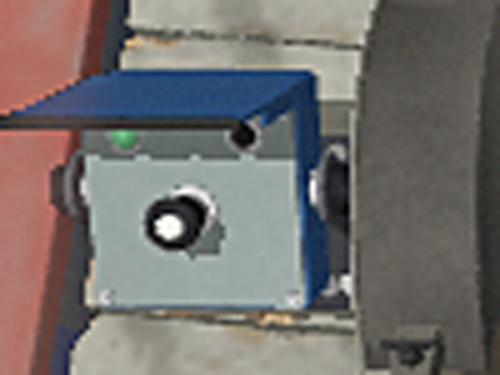

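View pics/c3.png

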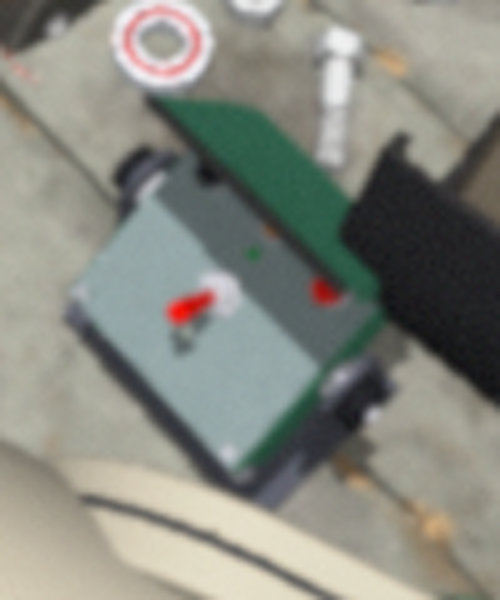

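```bash
cat > fit.py <<'E'
from h import *
def fit(tag,roi,seed,seedv):
    p,W=cloud(tag); v0,v1,u0,u1=roi
    P=W[v0:v1,u0:u1].reshape(-1,3); C=p[v0:v1,u0:u1].reshape(-1,3).astype(float)
    P0=P;ok=~np.isnan(P[:,0]); P=P[ok];C=C[ok]
    def plane(s,rad,thr):
        c=np.array(s);m=np.linalg.norm(P-c,axis=1)<rad
        n=None
        for it in range(10):
            Q=P[m];c=Q.mean(0);n=np.linalg.svd(Q-c)[2][2]
            m=(abs((P-c)@n)<thr)&(np.linalg.norm(P-np.array(s),axis=1)<max(rad,0.035+0.004*it))
        if n[2]<0:n=-n
        return c,n,m
    c,n,m=plane(seed,0.025,0.004)
    print('face c',np.round(c,4),'n',np.round(n,4),'lean',np.arccos(n[2]),'yaw(of -x dir)',np.arctan2(-n[1],-n[0]),'N',m.sum(),'rms',np.std((P[m]-c)@n))
    cv,nv,mv=plane(seedv,0.02,0.004)
    print('visor c',np.round(cv,4),'n',np.round(nv,4),'N',mv.sum(),'dot',nv@n,'yaw',np.arctan2(nv[1],nv[0]),'angle from vert',np.arccos(nv[2]))
    return P,C,c,n,m,cv,nv,mv
if __name__=='__main__':
    np.set_printoptions(suppress=True)
    print('supply top');fit('top0',(200,275,325,435),(0.405,-.34,.09),(.46,-.367,.182))
    print('supply side');fit('side0',(255,375,265,365),(0.405,-.38,.086),(.46,-.376,.179))
    print('lamp top');fit('top0',(145,225,75,160),(0.482,.294,.101),(.533,.247,.204))
E
python3 fit.py
```

```text
supply top
face c [ 0.418  -0.3574  0.0979] n [-0.577   0.0064  0.8167] lean 0.6150690187339564 yaw(of -x dir) -0.01115780176823022 N 761 rms 0.0016199022223932038
visor c [ 0.4591 -0.37    0.1832] n [0.8152 0.0098 0.5791] N 1012 dot 0.0026903597915734945 yaw 0.011983082037499843 angle from vert 0.9531628927974011
supply side
face c [ 0.4208 -0.3799  0.0991] n [-0.5748 -0.0052  0.8183] lean 0.6123434137733214 yaw(of -x dir) 0.009072582261797765 N 1631 rms 0.0016178513485696168
visor c [ 0.4545 -0.3763  0.1867] n [0.8122 0.0087 0.5833] N 660 dot 0.010446450605156666 yaw 0.010731237496653466 angle from vert 0.948006914657307
lamp top
face c [0.4948 0.2809 0.106 ] n [-0.4377 -0.0324  0.8985] lean 0.4543763020600947 yaw(of -x dir) 0.07378622772755455 N 1150 rms 0.0016921997801850443
visor c [0.5353 0.2612 0.1952] n [0.8902 0.0646 0.4511] N 357 dot 0.013578652664033554 yaw 0.0724450045765329 angle from vert 1.1028413071226444
```

```bash
cat > axis.py <<'E'
from fit import *
def solve(tag,roi,s,sv,yaw,lean):
    P,C,c,n,m,cv,nv,mv=fit(tag,roi,s,sv)
    f=np.array([np.cos(yaw),np.sin(yaw),0]);l=np.array([-np.sin(yaw),np.cos(yaw),0]);z=np.array([0,0,1.])
    N=-np.sin(lean)*f+np.cos(lean)*z;U=np.cos(lean)*f+np.sin(lean)*z
    # face points & visor points
    N_=c@N-.025; U_=cv@U-.060
    a=N_*N+U_*U
    # lateral
    q=P@np.stack([U,l,N]).T - np.array([U_,0,N_])
    fm=(abs(q[:,2]-.025)<.003)&(q[:,0]>-.057)&(q[:,0]<-.01)
    vm=(abs(q[:,0]-.060)<.004)&(q[:,2]>.03)&(q[:,2]<.115)
    for mm in (fm,vm):
        ys=q[mm][:,1]; print('lat pct',np.round(np.percentile(ys,[0,.5,1,2,50,98,99,99.5,100]),4), 'mid',np.round((np.percentile(ys,1)+np.percentile(ys,99))/2,4))
    print('u ext face',np.percentile(q[abs(q[:,2]-.025)<.003][:,0],[.5,1,2]),'n ext visor',np.percentile(q[vm|((abs(q[:,0]-.06)<.004)&(q[:,2]>.1))][:,2],[98,99,100]))
    print('axis fz',a@f,a[2])
    return a,f,l,U,N,q,C
if __name__=='__main__':
    np.set_printoptions(suppress=True,precision=4)
    print('supply top');solve('top0',(200,275,325,435),(0.405,-.34,.09),(.46,-.367,.182),.011,.614)
    print('supply side');solve('side0',(255,375,265,365),(0.405,-.38,.086),(.46,-.376,.179),.011,.614)
    print('lamp');solve('top0',(145,225,75,160),(0.482,.294,.101),(.533,.247,.204),.073,.456)
E
python3 axis.py
```

```text
supply top
face c [ 0.418  -0.3574  0.0979] n [-0.577   0.0064  0.8167] lean 0.6150690187339564 yaw(of -x dir) -0.01115780176823022 N 761 rms 0.0016199022223932038
visor c [ 0.4591 -0.37    0.1832] n [0.8152 0.0098 0.5791] N 1012 dot 0.0026903597915734945 yaw 0.011983082037499843 angle from vert 0.9531628927974011
lat pct [-0.4359 -0.4348 -0.4345 -0.4336 -0.3773 -0.3287 -0.3278 -0.3271 -0.3251] mid -0.3811
lat pct [-0.4739 -0.4626 -0.4526 -0.437  -0.3768 -0.3266 -0.3262 -0.3259 -0.3254] mid -0.3894
u ext face [-0.0568 -0.0565 -0.0556] n ext visor [0.1187 0.1195 0.1214]
axis fz 0.4469254611037039 0.09045381997114843
supply side
face c [ 0.4208 -0.3799  0.0991] n [-0.5748 -0.0052  0.8183] lean 0.6123434137733214 yaw(of -x dir) 0.009072582261797765 N 1631 rms 0.0016178513485696168
visor c [ 0.4545 -0.3763  0.1867] n [0.8122 0.0087 0.5833] N 660 dot 0.010446450605156666 yaw 0.010731237496653466 angle from vert 0.948006914657307
lat pct [-0.4362 -0.4355 -0.4351 -0.4341 -0.3861 -0.33   -0.3287 -0.3284 -0.3273] mid -0.3819
lat pct [-0.4986 -0.496  -0.4941 -0.4911 -0.3903 -0.3298 -0.3282 -0.3271 -0.3266] mid -0.4112
u ext face [-0.0571 -0.0564 -0.0555] n ext visor [0.1193 0.1197 0.1202]
axis fz 0.4457892298597964 0.0890894228229911
lamp
face c [0.4948 0.2809 0.106 ] n [-0.4377 -0.0324  0.8985] lean 0.4543763020600947 yaw(of -x dir) 0.07378622772755455 N 1150 rms 0.0016921997801850443
visor c [0.5353 0.2612 0.1952] n [0.8902 0.0646 0.4511] N 357 dot 0.013578652664033554 yaw 0.0724450045765329 angle from vert 1.1028413071226444
lat pct [0.1806 0.1823 0.1826 0.1829 0.2302 0.2879 0.2889 0.2892 0.29  ] mid 0.2357
lat pct [0.1789 0.1795 0.1798 0.1803 0.2318 0.2887 0.2897 0.2902 0.2917] mid 0.2347
u ext face [-0.0576 -0.0573 -0.0566] n ext visor [0.1828 0.1836 0.185 ]
axis fz 0.537746079684311 0.08982920438471942
```

Run:
```python
from h import *
from scipy.spatial.transform import Rotation as Ro
np.set_printoptions(suppress=True,precision=4)
s=read_state(); p,W=cloud('wrist0')
T=Ro.from_quat(s['eef_rot']).as_matrix(); Q=(W-s['ee_pos'])@T
for v in range(225,384,8):
    print(v,[tuple((Q[v,u]*1000).round().astype(int)) if Q[v,u,0]==Q[v,u,0] else None for u in (20,60,90,110,125,150,175,262,370)])
```

```text
225 [(np.int64(-460), np.int64(-1035), np.int64(1101)), (np.int64(-463), np.int64(-869), np.int64(1108)), (np.int64(-460), np.int64(-737), np.int64(1102)), (np.int64(-462), np.int64(-654), np.int64(1107)), (np.int64(-464), np.int64(-591), np.int64(1110)), (np.int64(-461), np.int64(-482), np.int64(1104)), (np.int64(-463), np.int64(-376), np.int64(1108)), (np.int64(-461), np.int64(-3), np.int64(1102)), (np.int64(-464), np.int64(459), np.int64(1107))]
233 [(np.int64(-468), np.int64(-991), np.int64(1037)), (np.int64(-499), np.int64(-874), np.int64(1106)), (np.int64(-501), np.int64(-748), np.int64(1111)), (np.int64(-498), np.int64(-657), np.int64(1103)), (np.int64(-502), np.int64(-596), np.int64(1111)), (np.int64(-499), np.int64(-486), np.int64(1105)), (np.int64(9), np.int64(-47), np.int64(-33)), (np.int64(-502), np.int64(-4), np.int64(1110)), (np.int64(-501), np.int64(463), np.int64(1107))]
241 [(np.int64(-538), np.int64(-1058), np.int64(1109)), (np.int64(-539), np.int64(-885), np.int64(1111)), (np.int64(-541), np.int64(-755), np.int64(1114)), (np.int64(-538), np.int64(-665), np.int64(11
[... 6830 characters left out ...]
.int64(24), np.int64(-33), np.int64(-138)), (np.int64(24), np.int64(-29), np.int64(-138)), (np.int64(25), np.int64(-24), np.int64(-138)), (np.int64(25), np.int64(-19), np.int64(-138)), (np.int64(25), np.int64(0), np.int64(-138)), (np.int64(25), np.int64(23), np.int64(-138))]
377 [(np.int64(25), np.int64(-50), np.int64(-140)), (np.int64(25), np.int64(-42), np.int64(-140)), (np.int64(25), np.int64(-35), np.int64(-140)), (np.int64(25), np.int64(-32), np.int64(-140)), (np.int64(25), np.int64(-28), np.int64(-140)), (np.int64(25), np.int64(-23), np.int64(-140)), (np.int64(24), np.int64(-18), np.int64(-140)), (np.int64(25), np.int64(0), np.int64(-140)), (np.int64(25), np.int64(22), np.int64(-140))]
```

Run:
```python
from h import *
A=np.concatenate([cloud(t)[1].reshape(-1,3) for t in('top0','side0')]);A=A[~np.isnan(A[:,0])]
xs=np.arange(.25,.75,.05);ys=np.arange(-.75,.45,.06)
print('y\\x',np.round(xs,2))
for y in ys:
    print(round(y,2),[int(1000*A[m][:,2].max()) if (m:=(abs(A[:,0]-x-.025)<.025)&(abs(A[:,1]-y-.03)<.03)).any() else None for x in xs])
```

```text
y\x [0.25 0.3  0.35 0.4  0.45 0.5  0.55 0.6  0.65 0.7 ]
-0.75 [0, 8, 7, 6, 7, 132, 221, 223, 197, None]
-0.69 [0, 5, 5, 71, 51, 212, 253, 258, 254, 214]
-0.63 [624, 6, 56, 73, 65, 224, 256, 260, 252, None]
-0.57 [623, 31, 39, 40, 5, 234, 257, 261, 387, 379]
-0.51 [0, 34, 39, 102, 246, 269, 314, 388, 408, 438]
-0.45 [2, 5, 87, 224, 245, 305, 314, 372, 405, 443]
-0.39 [0, 5, 136, 224, 197, 125, 20, 309, 299, 257]
-0.33 [1, 25, 85, 221, 196, 120, 24, 128, 133, 23]
-0.27 [1, 22, 168, 266, 277, 281, 20, 132, 134, 19]
-0.21 [1, 13, 169, 284, 284, 284, 280, 256, 129, 26]
-0.15 [0, 18, 11, 201, 242, 246, 249, 248, 132, 67]
-0.09 [15, 33, 11, 210, 243, 245, 306, 308, 134, 133]
-0.03 [35, 38, 7, 216, 244, 245, 318, 343, 348, 139]
0.03 [32, 103, 261, 266, 257, 244, 305, 348, 372, 364]
0.09 [2, 104, 265, 286, 282, 282, 272, 225, 353, 363]
0.15 [3, 91, 259, 262, 259, 280, 270, 219, 40, 41]
0.21 [2, 5, 4, 5, 148, 227, 171, 4, 5, 95]
0.27 [2, 3, 4, 5, 149, 225, 161, 4, 16, 13]
0.33 [-6, 4, 4, 3, 106, 218, 149, 5, 5, 5]
0.39 [-901, None, -41, -3, -4, -4, -4, -4, -4, -5]
```

Run:
```python
from h import *
A=np.concatenate([cloud(t)[1].reshape(-1,3) for t in('top0','side0')]);A=A[~np.isnan(A[:,0])]
np.set_printoptions(suppress=True,precision=3)
m=(A[:,2]>.225)&(A[:,2]<.6)
B=A[m]
for x in np.arange(.33,.56,.02):
    k=abs(B[:,0]-x-.01)<.01; C=B[k]
    r_=C[(C[:,1]<-.38)]; g=C[(C[:,1]>-.38)&(C[:,1]<0)]; l=C[(C[:,1]>0)]
    print(round(x,2),'right machine ymax',r_[:,1].max() if len(r_) else None,'grinder ymin',g[:,1].min() if len(g) else None,'ymax',l[:,1].max() if len(l) else None)
```

```text
0.33 right machine ymax None grinder ymin None ymax None
0.35 right machine ymax None grinder ymin None ymax None
0.37 right machine ymax None grinder ymin None ymax 0.15052966980986568
0.39 right machine ymax None grinder ymin -0.17451441225172673 ymax 0.15068379110213678
0.41 right machine ymax None grinder ymin -0.23073410212777248 ymax 0.14306284619433393
0.43 right machine ymax None grinder ymin -0.2297608159386725 ymax 0.15083462185803806
0.45 right machine ymax -0.4153391366274874 grinder ymin -0.2171371862319168 ymax 0.15131900098829476
0.47 right machine ymax -0.40451067955650516 grinder ymin -0.21985770149892406 ymax 0.14708767399398567
0.49 right machine ymax -0.40506524618689127 grinder ymin -0.21567150051074116 ymax 0.15011360061043155
0.51 right machine ymax -0.4267044512340198 grinder ymin -0.21343648774601154 ymax 0.3202891402388494
0.53 right machine ymax -0.39780109842079814 grinder ymin -0.21174740503785358 ymax 0.1547730748825521
0.55 right machine ymax -0.3946600487582633 grinder ymin -0.20987794063789256 ymax 0.15527681662632195
```

Run:
```python
from h import *
A=np.concatenate([cloud(t)[1].reshape(-1,3) for t in('top0','side0')]);A=A[~np.isnan(A[:,0])]
m=(A[:,2]>.226)&(A[:,2]<.6)&(A[:,1]<-.38)
B=A[m]
for y in np.arange(-.52,-.38,.02):
    C=B[abs(B[:,1]-y-.01)<.01]; i=C[:,0].argsort()[:3]; print(round(y,2),np.round(C[i],3).tolist())
# plan numbers
def world(ax,yaw,lean,u,y,n):
    f=np.array([np.cos(yaw),np.sin(yaw),0]);l=np.array([-np.sin(yaw),np.cos(yaw),0]);z=np.array([0,0,1.])
    N=-np.sin(lean)*f+np.cos(lean)*z;U=np.cos(lean)*f+np.sin(lean)*z
    return ax[0]*f+ax[1]*l+np.array([0,0,.09])+(u*U+y*l+n*N)/1000
S=((.4463,-.3815),.011,.614);L=((.5377,.235),.073,.456)
for nm,a in (('off',-.26),('mid',0),('on',.26)):
    print(nm,np.round(world(*S,-5+36*np.sin(a),0,31+36*np.cos(a)),4))
print('knob base/top',np.round(world(*L,-5,0,39),4),np.round(world(*L,-5,0,61),4),'N dir',np.round(world(*L,-5,0,1000)-world(*L,-5,0,0),3))
```

```text
-0.52 [[0.149, -0.519, 0.294], [0.149, -0.519, 0.296], [0.151, -0.517, 0.296]]
-0.5 [[0.171, -0.5, 0.335], [0.175, -0.5, 0.335], [0.176, -0.5, 0.326]]
-0.48 [[0.477, -0.461, 0.228], [0.477, -0.471, 0.227], [0.477, -0.461, 0.227]]
-0.46 [[0.475, -0.448, 0.227], [0.475, -0.441, 0.23], [0.476, -0.444, 0.229]]
-0.44 [[0.472, -0.421, 0.227], [0.473, -0.423, 0.227], [0.473, -0.425, 0.229]]
-0.42 [[0.47, -0.415, 0.227], [0.471, -0.411, 0.226], [0.472, -0.407, 0.229]]
-0.4 [[0.548, -0.399, 0.303], [0.548, -0.398, 0.305], [0.549, -0.4, 0.303]]
-0.38 []
off [ 0.4009 -0.3771  0.1356]
mid [ 0.4078 -0.377   0.1419]
on [ 0.416  -0.3769  0.1462]
knob base/top [0.4975 0.272  0.1228] [0.4879 0.2713 0.1426] N dir [-0.439 -0.032  0.898]
```

```bash
cat >> h.py <<'E'
from scipy.spatial.transform import Rotation as Ro
def go(*pts):
    s=read_state();T=Ro.from_quat(s['eef_rot']).as_matrix()
    print('t',round(s['time'],2),'pos',np.round(s['ee_pos'],4),'toolx yaw',round(float(np.arctan2(T[1,0],T[0,0])),4),'F',np.round(s['ft_force'],1),'w',round(float(s['width']),4))
    for p in pts: print(p,np.round((np.array(p)-s['ee_pos'])@T,4))
E
python3 -c "
from h import *
go((.375,-.377,.22),(.375,-.377,.125))"
```

```text
t 0.15 pos [ 0.2088 -0.5887  0.1903] toolx yaw 0.3408 F [-0.2  0.3 -0.2] w 0.0869
(0.375, -0.377, 0.22) [ 0.2274 -0.144  -0.0295]
(0.375, -0.377, 0.125) [ 0.2275 -0.1439  0.0655]
```

Request:
move_arm(
  series=[
    [0.03,-0.02,-0.03,0.05],
    [0.07,-0.045,-0.03,0.12],
    [0.11,-0.07,-0.03,0.2],
    [0.15,-0.095,-0.03,0.27],
    [0.19,-0.12,-0.03,0.33],
    [0.215,-0.136,-0.03,0.33],
    [0.2274,-0.144,-0.03,0.33],
    [0.2274,-0.144,-0.03,0.33],
    [0.2274,-0.144,-0.03,0.33],
    [0.2274,-0.144,-0.03,0.33],
  ],
  claw=-1,
  newtons=20,
)

```text
time: 1.15
ee_pos: [0.3736, -0.3791, 0.2208]
eef_rot: [1.0, 0.004, -0.0, 0.0]
ft_force: [-0.0, -0.0, 0.5]
width: 0.0154
```

```bash
python3 -c "
from h import *
go((.375,-.377,.125),(.402,-.377,.125))
for n in('wrist','top','side'): shot(n,n+'1')
p=np.hstack([cv2.resize(cv2.imread('pics/top1.png')[180:290,300:440],None,fx=3,fy=3),cv2.resize(cv2.imread('pics/side1.png')[245:355,250:370],None,fx=3,fy=3)])
cv2.imwrite('pics/m1.png',p)"
```

```text
t 1.15 pos [ 0.3736 -0.3791  0.2208] toolx yaw 0.0077 F [-0.  -0.   0.5] w 0.0154
(0.375, -0.377, 0.125) [ 0.0015 -0.0021  0.0958]
(0.402, -0.377, 0.125) [ 0.0285 -0.0019  0.0957]
```

View pics/m1.png

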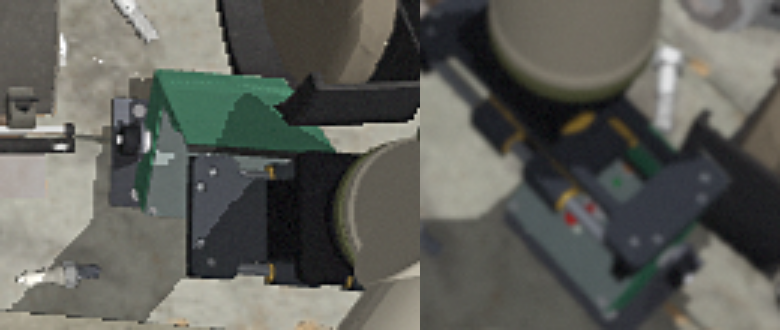

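View pics/wrist1.png

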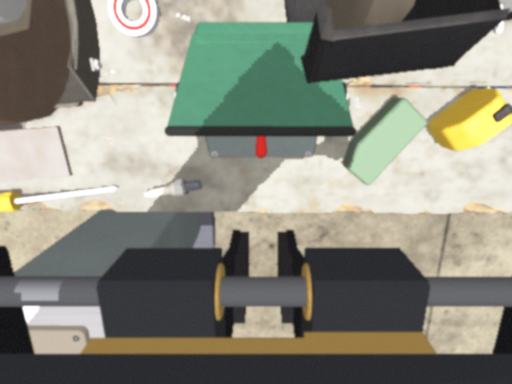

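Request:
move_arm(
  series=[
    [0,-0.002,0.03,0],
    [0,-0.002,0.065,0],
    [0,-0.002,0.09,0],
    [0,-0.002,0.0955,0],
    [0,-0.002,0.0955,0],
    [0,-0.002,0.0955,0],
  ],
)

```text
time: 1.9
ee_pos: [0.3757, -0.3761, 0.127]
eef_rot: [1.0, 0.005, 0.001, 0.001]
ft_force: [1.0, 0.6, 0.1]
width: 0.001
```

Request:
move_arm(
  series=[
    [0.004,0,0,0],
    [0.008,0,0,0],
    [0.012,0,0,0],
    [0.016,0,0,0],
    [0.02,0,0,0],
    [0.02,0,0,0],
    [0.024,0,0,0],
    [0.024,0,0,0],
    [0.024,0,0,0],
  ],
)

```text
time: 2.8
ee_pos: [0.3991, -0.3751, 0.1254]
eef_rot: [1.0, 0.005, -0.0, -0.0]
ft_force: [0.9, 0.4, 0.9]
width: 0.0005
```

```bash
python3 -c "
from h import *
go((.402,-.377,.125))
for n in('wrist','side'): shot(n,n+'2')
p=np.hstack([cv2.resize(cv2.imread('pics/wrist2.png')[60:280,180:350],None,fx=3,fy=3)[:330],cv2.resize(cv2.imread('pics/side2.png')[245:355,250:345],None,fx=3,fy=3)])
cv2.imwrite('pics/m2.png',p)"
```

```text
t 2.8 pos [ 0.3991 -0.3751  0.1254] toolx yaw 0.0109 F [0.9 0.4 0.9] w 0.0005
(0.402, -0.377, 0.125) [0.0029 0.002  0.0004]
```

View pics/m2.png

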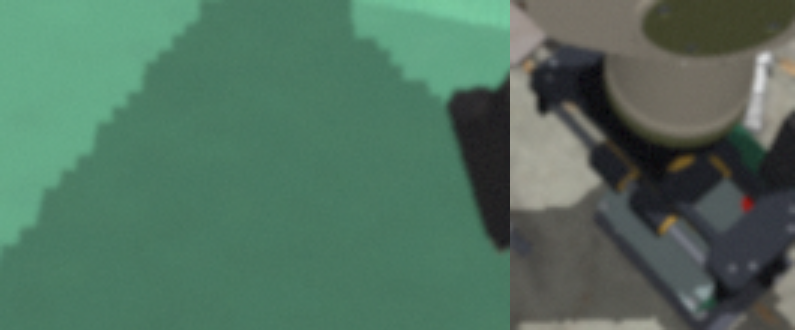

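Request:
move_arm(
  series=[
    [0.002,0.001,0,0],
    [0.005,0.001,0,0],
    [0.005,0.001,0,0],
    [0.005,0.001,0,0],
  ],
)

```text
time: 3.3
ee_pos: [0.4042, -0.376, 0.1254]
eef_rot: [1.0, 0.005, 0.0, -0.0]
ft_force: [-0.5, 0.2, 0.0]
width: 0.0007
```

Request:
move_arm(
  series=[
    [-0.02,0,0,0],
    [-0.04,0,0,0],
    [-0.05,0,-0.04,0],
    [-0.05,0,-0.08,0],
    [-0.05,0,-0.1,0],
    [-0.05,0,-0.1,0],
  ],
)

```text
time: 3.9
ee_pos: [0.3552, -0.3777, 0.2289]
eef_rot: [1.0, 0.005, 0.002, 0.002]
ft_force: [0.9, -0.5, 0.2]
width: 0.0007
```

```bash
python3 -c "
from h import *
go((.402,-.377,.125))
for n in('wrist','side','top'): shot(n,n+'3')
p=np.hstack([cv2.resize(cv2.imread('pics/wrist3.png')[60:180,180:350],None,fx=3,fy=3)[:330],cv2.resize(cv2.imread('pics/side3.png')[265:375,260:345],None,fx=3,fy=3)])
cv2.imwrite('pics/m3.png',p)"
```

```text
t 3.9 pos [ 0.3552 -0.3777  0.2289] toolx yaw 0.0106 F [ 0.9 -0.5  0.2] w 0.0007
(0.402, -0.377, 0.125) [ 0.0464 -0.0006  0.1041]
```

View pics/m3.png

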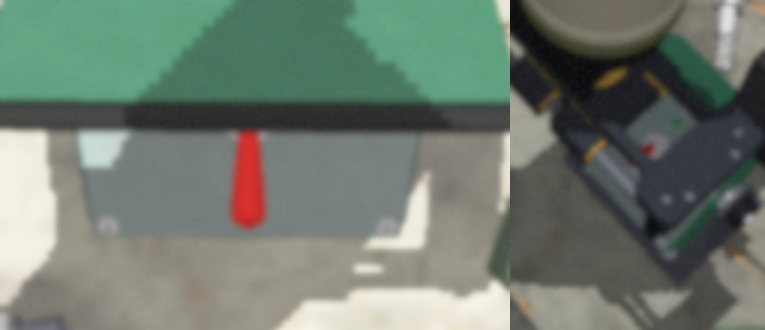

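```bash
cat > bat.py <<'E'
from h import *
import sys
def bat(tag):
    p,W=cloud(tag);p=p.astype(int)
    m=(p[...,0]>120)&(p[...,1]<60)&(p[...,2]<70)&(abs(W[...,0]-.41)<.05)&(abs(W[...,1]+.377)<.03)&(W[...,2]>.1)&(W[...,2]<.17)
    Q=W[m]; print(len(Q),'x',Q[:,0].min(),Q[:,0].max(),'z',Q[:,2].min(),Q[:,2].max(),'y',Q[:,1].mean())
    i=Q[:,2].argsort()[-8:]; print('top pts',np.round(Q[i].mean(0),4)); 
    v=np.where(m); print('rows',v[0].min(),v[0].max(),'lowest row pts',np.round(W[m][v[0]>=v[0].max()-1].mean(0),4))
bat(sys.argv[1])
E
for t in wrist3 side3 top3 wrist1;do echo $t;python3 bat.py $t;done
```

```text
wrist3
212 x 0.40091545649845667 0.4247552793419754 z 0.11542316194066525 0.1367090598327709 y -0.3764230075818541
top pts [ 0.404  -0.3758  0.1359]
rows 105 134 lowest row pts [ 0.4016 -0.3765  0.1342]
side3
top3
13 x 0.4133259119458029 0.42681931757279795 z 0.1164602596911187 0.13094138832722582 y -0.3771028486943105
top pts [ 0.4166 -0.3773  0.1289]
rows 237 242 lowest row pts [ 0.4149 -0.3775  0.1296]
wrist1
160 x 0.4021321460944076 0.41740224539276666 z 0.12583305010786577 0.13842045308809453 y -0.3772333745267059
top pts [ 0.4047 -0.3763  0.138 ]
rows 137 156 lowest row pts [ 0.4029 -0.3772  0.1367]Traceback (most recent call last):
  File "bat.py", line 9, in <module>
    bat(sys.argv[1])
    ~~~^^^^^^^^^^^^^
  File "bat.py", line 6, in bat
    Q=W[m]; print(len(Q),'x',Q[:,0].min(),Q[:,0].max(),'z',Q[:,2].min(),Q[:,2].max(),'y',Q[:,1].mean())
                             ~~~~~~~~~~^^
    return umr_minimum(a, axis, None, out, keepdims, initial, where)
ValueError: zero-size array to reduction operation minimum which has no identity
```

Run:
```python
from h import *
np.set_printoptions(suppress=True,precision=4)
s=read_state();T=Ro.from_quat(s['eef_rot']).as_matrix()
p,W=cloud('wrist3');Q=(W-s['ee_pos'])@T
m=(Q[...,2]>-110)&(Q[...,2]<.02)&(abs(Q[...,0])<.06)&(abs(Q[...,1])<.07)
R=Q[m]
for z in np.arange(-.11,.01,.01):
    k=R[abs(R[:,2]-z-.005)<.005]
    if len(k): print(round(z,2),len(k),'x',k[:,0].min().round(4),k[:,0].max().round(4),'y',k[:,1].min().round(4),k[:,1].max().round(4))
print(imaging.get_calibration('wrist')['t'])
cv2.imwrite('pics/w3b.png',cv2.resize(p[200:384,180:350,::-1],None,fx=4,fy=4))
```

```text
-0.11 623 x 0.0012 0.0384 y -0.0322 0.0333
-0.1 59 x -0.0053 0.0084 y -0.0044 0.0056
-0.09 429 x -0.0106 0.0117 y -0.0044 0.006
-0.08 270 x 0.0087 0.012 y -0.0056 0.0069
-0.07 325 x 0.0066 0.012 y -0.0068 0.0083
-0.06 421 x -0.0031 0.0119 y -0.0083 0.0097
-0.05 311 x 0.0088 0.012 y -0.0084 0.0098
-0.04 184 x 0.0092 0.012 y -0.0084 0.0098
[-0.3798  0.2884  0.5269]
```

View pics/w3b.png

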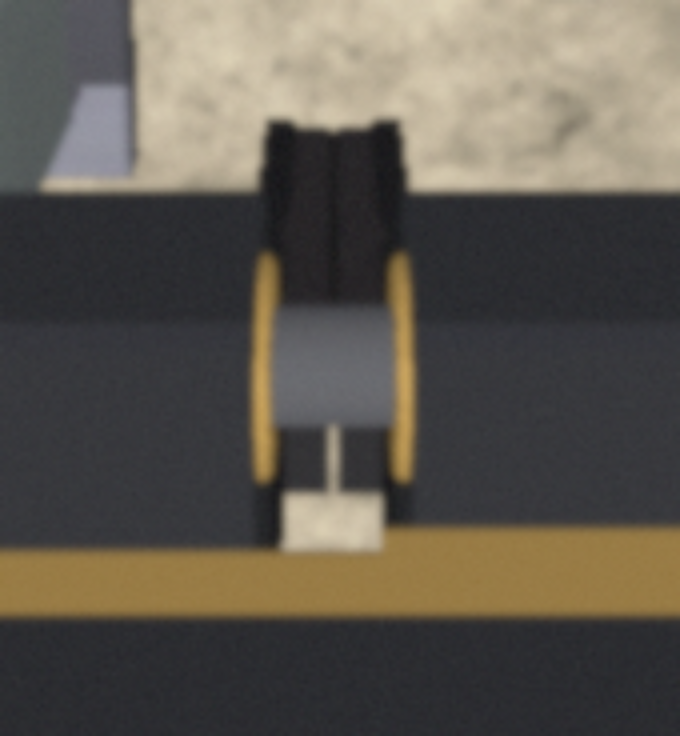

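```bash
python3 -c "
from h import *
p,W=cloud('side2'); cv2.imwrite('pics/s2b.png',cv2.resize(p[220:370,240:380,::-1],None,fx=4,fy=4))"
```

```text
(no output)
```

View pics/s2b.png

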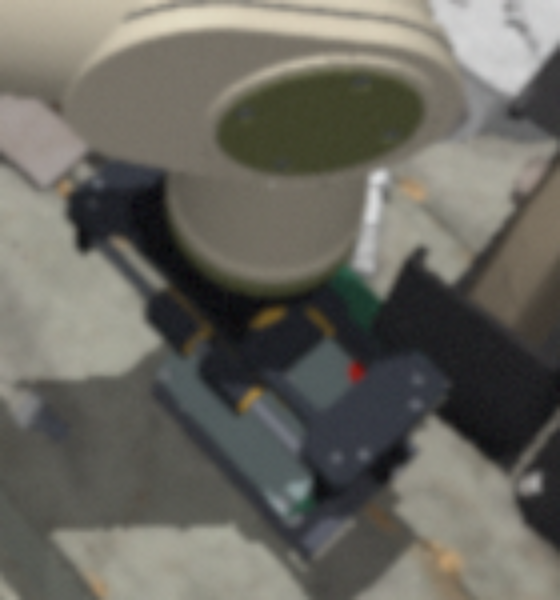

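Run:
```python
from h import *
np.set_printoptions(suppress=True,precision=4)
s=read_state();T=Ro.from_quat(s['eef_rot']).as_matrix()
z=np.load('wrist3.npz')
for q in [(0,0,0),(.0095,0,0),(.0095,0,-.03),(.0095,0,-.06),(-.0095,0,0)]:
    X=s['ee_pos']+T@np.array(q); c=z['R']@X+z['t']; print(q,c,(z['K']@c/c[2])[:2])
d=z['d']
p,W=cloud('wrist3');Q=(W-s['ee_pos'])@T
for v in range(222,275,3): print(v,np.round(Q[v,[250,258,262,270,276]]*1000).astype(int).tolist(),np.round(d[v,258],3))
```

```text
(0, 0, 0) [-0.001   0.0205  0.2111] [261.2821 224.9789]
(0.0095, 0, 0) [-0.001   0.0115  0.2083] [261.2463 211.1114]
(0.0095, 0, -0.03) [-0.0009  0.0202  0.1796] [261.1531 229.9793]
(0.0095, 0, -0.06) [-0.0008  0.029   0.1509] [261.0244 256.022 ]
(-0.0095, 0, 0) [-0.001   0.0296  0.2138] [261.317  238.4865]
222 [[-459, -52, 1141], [-460, -17, 1142], [-458, 0, 1136], [-459, 35, 1139], [-461, 62, 1145]] 1.438
225 [[-474, -53, 1142], [-475, -17, 1144], [-474, 0, 1142], [-473, 35, 1140], [-474, 62, 1141]] 1.444
228 [[-488, -53, 1140], [-489, -17, 1142], [-489, 0, 1144], [-489, 35, 1142], [-489, 62, 1142]] 1.446
231 [[11, -6, -35], [-502, -18, 1140], [-504, 0, 1145], [-501, 35, 1139], [11, 8, -35]] 1.448
234 [[11, -6, -38], [10, -2, -36], [10, 0, -36], [10, 5, -35], [11, 8, -39]] 0.173
237 [[11, -6, -42], [10, -2, -41], [10, 0, -40], [10, 5, -40], [12, 8, -44]] 0.169
240 [[11, -6, -46], [10, -2, -43], [10, 0, -43], [10, 5, -44], [11, 7, -47]] 0.167
243 [[12, -5, -51], [10, -2, -46], [10, 0, -48], [10, 4, -47], [12, 7, -51]] 0.164
246 [[11, -5, -54], [10, -1, -50], [10, 0, -50], [10, 4, -50], [11, 7, -54]] 0.16
249 [[11, -5, -56], [10, -1, -53], [10, 0, -54], [10, 4, -54], [11, 7, -56]] 0.157
252 [[11, -5, -59], [9, -1, -56], [10, 0, -57], [9, 4, -56], [12, 7, -60]] 0.155
255 [[11, -5, -61], [10, -1, -59], [8, 0, -57], [10, 4, -60], [11, 7, -62]] 0.151
258 [[10, -5, -62], [10, -1, -62], [7, 0, -57], [10, 4, -62], [11, 7, -65]] 0.148
261 [[11, -5, -68], [10, -1, -65], [5, 0, -57], [10, 4, -65], [12, 7, -69]] 0.146
264 [[11, -5, -71], [10, -1, -67], [4, 0, -57], [9, 4, -67], [12, 6, -72]] 0.144
267 [[11, -5, -73], [10, -1, -70], [2, 0, -57], [10, 4, -70], [11, 6, -73]] 0.141
270 [[11, -5, -75], [10, -1, -73], [0, 0, -57], [10, 4, -73], [11, 6, -75]] 0.138
273 [[11, -4, -78], [9, -1, -74], [-1, 0, -58], [10, 4, -75], [11, 6, -78]] 0.137
```

Run:
```python
from h import *
from fit import fit
go((.375,-.377,.095))
np.set_printoptions(suppress=True,precision=4)
s=read_state();T=Ro.from_quat(s['eef_rot']).as_matrix()
# visor in wrist3: z check
p,W=cloud('wrist3')
m=(abs(W[...,1]+.377)<.05)&(abs(W[...,0]-.455)<.02)&(W[...,2]>.15)
Q=W[m];c=Q.mean(0);n=np.linalg.svd(Q-c)[2][2];print(c,n*np.sign(n[2]))
U=np.array([np.cos(.614)*np.cos(.011),np.cos(.614)*np.sin(.011),np.sin(.614)])
f=.4463*np.array([1,.011,0])-.3815*np.array([-.011,1,0])+[0,0,.09]
print('u of visor pts',(c-f)@U)
# top1 gripper surfaces
for t in('top1','side1','wrist1'):
    p,W=cloud(t);Q=(W-np.array([.3736,-.3791,.2208]))*[1,-1,-1]
    m=(abs(Q[...,0])<.12)&(abs(Q[...,1])<.13)&(Q[...,2]<-.02)
    print(t)
    for z in np.arange(-.16,0,.01):
        k=Q[m&(abs(Q[...,2]-z-.005)<.005)]
        if len(k)>15: print(round(z,3),len(k),'x',np.percentile(k[:,0],[1,99]),'y',np.percentile(k[:,1],[1,99]))
```

```text
t 4.05 pos [ 0.3537 -0.3763  0.2245] toolx yaw 0.0107 F [-0.6  0.8  0.3] w 0.0005
(0.375, -0.377, 0.095) [0.0214 0.001  0.1295]
[ 0.455  -0.3814  0.1927] [0.8669 0.1694 0.4688]
u of visor pts 0.06281748965885317
top1
-0.16 62 x [-0.0252  0.0221] y [-0.0509 -0.0372]
-0.15 948 x [-0.0369  0.0344] y [-0.095  -0.0491]
-0.14 31 x [-0.0383  0.0351] y [-0.0951 -0.064 ]
-0.13 167 x [-0.0381  0.0369] y [-0.0931  0.0155]
-0.12 62 x [-0.0381  0.0344] y [-0.0689  0.0111]
-0.03 111 x [0.104  0.1174] y [0.0269 0.1123]
side1
-0.16 88 x [-0.026 -0.009] y [-0.0453  0.017 ]
-0.15 1662 x [-0.0376  0.035 ] y [-0.0933  0.0943]
-0.14 271 x [-0.0391  0.0236] y [-0.09    0.0948]
-0.13 569 x [-0.0389  0.0361] y [-0.0817  0.087 ]
-0.12 352 x [-0.0393  0.025 ] y [-0.0829  0.0855]
-0.11 70 x [-0.0393  0.0235] y [-0.0832  0.0868]
-0.03 94 x [0.1034 0.1175] y [0.0285 0.113 ]
wrist1
-0.15 3645 x [0.0241 0.0266] y [-0.0526  0.0493]
-0.14 13894 x [0.0229 0.0264] y [-0.0555  0.0521]
-0.13 18536 x [0.022  0.0379] y [-0.0401  0.0393]
-0.12 12687 x [0.0089 0.0381] y [-0.079   0.0649]
-0.11 3701 x [-0.0025  0.038 ] y [-0.0801  0.0795]
-0.1 221 x [-0.0064  0.0115] y [-0.0125  0.0123]
-0.09 451 x [-0.0107  0.0032] y [-0.0124  0.0123]
-0.08 484 x [-0.0102  0.0113] y [-0.016   0.0156]
-0.07 517 x [0.0078 0.0114] y [-0.0178  0.0175]
-0.06 538 x [-0.0028  0.0112] y [-0.0172  0.0169]
-0.05 384 x [-0.0089  0.0112] y [-0.0164  0.0159]
-0.04 274 x [0.0009 0.0112] y [-0.0163  0.0159]
-0.03 2208 x [0.1045 0.118 ] y [0.0266 0.1123]
```

Run:
```python
from h import *
A=np.concatenate([cloud(t)[1].reshape(-1,3) for t in('top0','side0')]);A=A[~np.isnan(A[:,0])]
for y0,y1 in((-.31,-.29),(-.29,-.27),(-.27,-.25),(-.25,-.23),(-.5,-.48),(-.48,-.46),(-.46,-.44)):
    C=A[(A[:,1]>y0)&(A[:,1]<y1)&(A[:,0]>.32)&(A[:,0]<.46)]; i=C[:,2].argsort()[-2:]; print(y0,len(C),np.round(C[i],3).tolist())
go((.372,-.377,.068),(.402,-.377,.068))
```

```text
-0.31 806 [[0.454, -0.304, 0.105], [0.457, -0.303, 0.106]]
-0.29 784 [[0.336, -0.281, 0.025], [0.341, -0.273, 0.025]]
-0.27 731 [[0.335, -0.26, 0.022], [0.332, -0.266, 0.022]]
-0.25 625 [[0.419, -0.231, 0.254], [0.424, -0.231, 0.26]]
-0.5 582 [[0.377, -0.493, 0.038], [0.382, -0.495, 0.04]]
-0.48 445 [[0.411, -0.473, 0.005], [0.32, -0.47, 0.005]]
-0.46 553 [[0.455, -0.442, 0.112], [0.452, -0.443, 0.112]]
t 4.05 pos [ 0.3537 -0.3763  0.2245] toolx yaw 0.0107 F [-0.6  0.8  0.3] w 0.0005
(0.372, -0.377, 0.068) [0.0184 0.001  0.1565]
(0.402, -0.377, 0.068) [0.0484 0.0013 0.1565]
```

Request:
move_arm(
  series=[
    [0.01,0.001,0.04,0],
    [0.015,0.001,0.08,0],
    [0.0184,0.001,0.12,0],
    [0.0184,0.001,0.145,0],
    [0.0184,0.001,0.155,0],
    [0.0184,0.001,0.1565,0],
    [0.0184,0.001,0.1565,0],
    [0.0184,0.001,0.1565,0],
  ],
)

```text
time: 4.85
ee_pos: [0.3732, -0.3781, 0.0704]
eef_rot: [1.0, 0.005, 0.001, 0.001]
ft_force: [-0.4, -0.3, 0.7]
width: 0.0005
```

Request:
move_arm(
  series=[
    [0.004,0,0,0],
    [0.008,0,0,0],
    [0.012,0,0,0],
    [0.012,0,0,0],
  ],
)

```text
time: 5.25
ee_pos: [0.3854, -0.3771, 0.0691]
eef_rot: [1.0, 0.006, 0.0, 0.0]
ft_force: [0.1, 0.2, -0.6]
width: 0.0004
```

Request:
move_arm(
  series=[
    [0.003,0,0,0],
    [0.006,0,0,0],
    [0.006,0,0,0],
  ],
)

```text
time: 5.55
ee_pos: [0.3908, -0.3771, 0.0689]
eef_rot: [1.0, 0.006, -0.0, 0.0]
ft_force: [-0.1, 0.0, 0.3]
width: 0.0003
```

Request:
move_arm(
  series=[
    [0.002,0,0,0],
    [0.004,0,0,0],
    [0.004,0,0,0],
  ],
)

```text
time: 5.85
ee_pos: [0.3916, -0.3773, 0.0685]
eef_rot: [1.0, 0.005, -0.002, -0.001]
ft_force: [-11.2, 3.0, 5.7]
width: 0.0001
```

Request:
move_arm(
  series=[
    [0.002,0,0,0],
    [0.004,0,0,0],
    [0.004,0,0,0],
  ],
)

```text
time: 6.15
ee_pos: [0.3919, -0.3775, 0.0682]
eef_rot: [1.0, 0.004, -0.005, -0.001]
ft_force: [-25.7, 4.1, 14.4]
width: 0.0005
```

Request:
move_arm(
  series=[
    [0.0015,0,0,0],
    [0.003,0,0,0],
    [0.003,0,0,0],
  ],
)

```text
time: 6.45
ee_pos: [0.3922, -0.3776, 0.0682]
eef_rot: [1.0, 0.003, -0.007, -0.002]
ft_force: [-37.4, 7.9, 23.7]
width: 0.0004
```

Run:
```python
from h import *
s=read_state();F=np.array(s['ft_force']);M=np.array(s['torque'])
print(F,M,s['ee_pos'])
# points r with r x F = M : r = FxM/F^2 + kF ; 
r0=np.cross(F,M)/(F@F);print('resid',M@F/np.linalg.norm(F)/np.linalg.norm(M))
for k in np.linspace(-.006,.006,13): print(round(k,4),np.round(r0+k*F,4))
shot('side','side4');shot('top','top4');shot('wrist','wrist4')
p=np.hstack([cv2.resize(cv2.imread('pics/side4.png')[225:345,230:360],None,fx=3,fy=3),cv2.resize(cv2.imread('pics/top4.png')[170:290,310:440],None,fx=3,fy=3)])
cv2.imwrite('pics/m4.png',p)
```

```text
[-37.43561509   7.92562017  23.68256334] [1.62827375 7.3450709  0.1334127 ] [ 0.39218292 -0.3776203   0.06817308]
resid 0.0012355277303219196
-0.006 [ 0.1392 -0.026  -0.2842]
-0.005 [ 0.1018 -0.0181 -0.2606]
-0.004 [ 0.0644 -0.0102 -0.2369]
-0.003 [ 0.0269 -0.0023 -0.2132]
-0.002 [-0.0105  0.0057 -0.1895]
-0.001 [-0.0479  0.0136 -0.1658]
0.0 [-0.0854  0.0215 -0.1422]
0.001 [-0.1228  0.0294 -0.1185]
0.002 [-0.1602  0.0374 -0.0948]
0.003 [-0.1977  0.0453 -0.0711]
0.004 [-0.2351  0.0532 -0.0474]
0.005 [-0.2726  0.0611 -0.0237]
0.006 [-3.10e-01  6.91e-02 -1.00e-04]
```

View pics/m4.png

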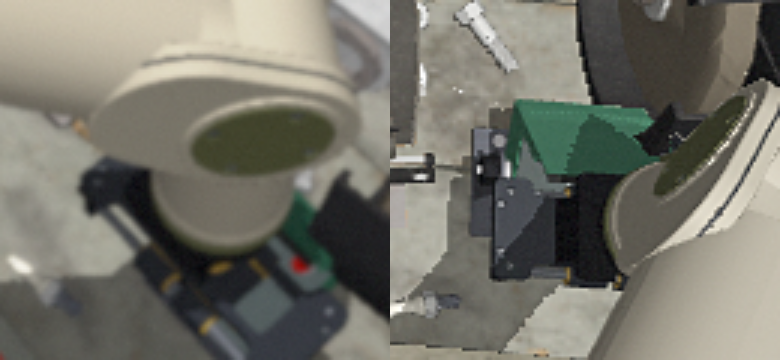

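View pics/wrist4.png

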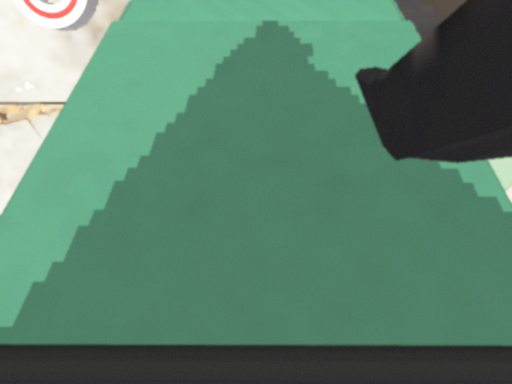

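Request:
move_arm(
  series=[
    [-0.008,0,0.001,0],
    [-0.015,0,0,0],
    [-0.015,0,0,0],
    [-0.015,0,0,0],
  ],
)

```text
time: 7.0
ee_pos: [0.3872, -0.3772, 0.0692]
eef_rot: [1.0, 0.006, 0.0, 0.0]
ft_force: [-0.0, -0.8, 0.3]
width: 0.0004
```

Request:
move_arm(
  series=[
    [0.003,0,0,0],
    [0.005,0,-0.002,0],
    [0.007,0,-0.005,0],
    [0.009,0,-0.0075,0],
    [0.01,0,-0.009,0],
  ],
)

```text
time: 7.5
ee_pos: [0.3973, -0.3771, 0.0785]
eef_rot: [1.0, 0.006, 0.0, 0.0]
ft_force: [0.1, -0.5, 1.0]
width: 0.0004
```

Request:
move_arm(
  series=[
    [0.001,0,-0.001,0],
    [0.001,0,-0.001,0],
    [-0.01,0,-0.001,0],
    [-0.025,0,-0.001,0],
    [-0.04,0,-0.03,0],
    [-0.04,0,-0.08,0],
    [-0.04,0,-0.13,0],
    [-0.04,0,-0.15,0],
    [-0.04,0,-0.15,0],
  ],
)

```text
time: 8.4
ee_pos: [0.3564, -0.3789, 0.2316]
eef_rot: [1.0, 0.005, 0.002, 0.002]
ft_force: [-0.4, -0.2, -0.5]
width: 0.0006
```

```bash
python3 -c "
from h import *
go()
shot('wrist','wrist5');shot('top','top5')
cv2.imwrite('pics/m5.png',cv2.resize(cv2.imread('pics/wrist5.png')[60:200,180:350],None,fx=4,fy=4))"; python3 bat.py wrist5; python3 bat.py top5
```

```text
t 8.4 pos [ 0.3564 -0.3789  0.2316] toolx yaw 0.0096 F [-0.4 -0.2 -0.5] w 0.0006
119 x 0.4136454885089621 0.4253563085914087 z 0.1279691399180777 0.14505958878204572 y -0.37635907332716634
top pts [ 0.4175 -0.3769  0.1447]
rows 106 121 lowest row pts [ 0.4144 -0.3762  0.1434]
12 x 0.41452213387770276 0.42208406631573 z 0.1422649638570118 0.15150940955532036 y -0.3767139400546804
top pts [ 0.4169 -0.3769  0.1474]
rows 238 241 lowest row pts [ 0.4162 -0.377   0.1453]
```

View pics/m5.png

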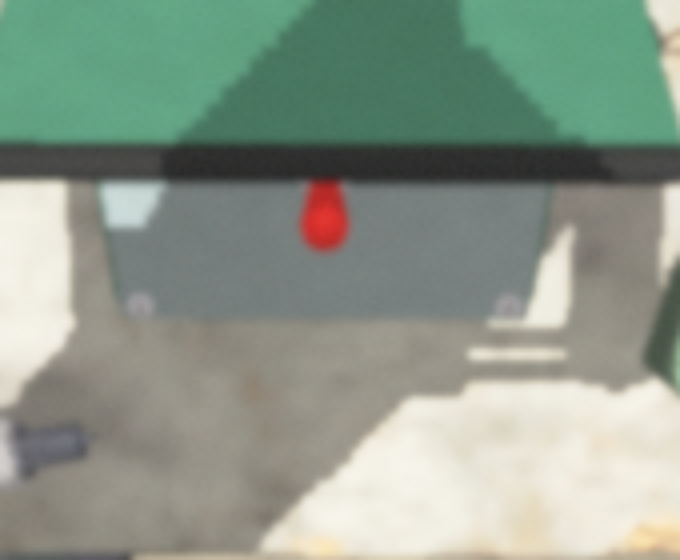

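```bash
python3 -c "
from h import *
go((.36,-.379,.33),(.42,-.2,.33),(.43,0,.33),(.42,.2665,.33))"
```

```text
t 8.5 pos [ 0.3553 -0.3777  0.2276] toolx yaw 0.0098 F [-0.1  0.8 -0.6] w 0.0004
(0.36, -0.379, 0.33) [ 0.0046  0.0014 -0.1024]
(0.42, -0.2, 0.33) [ 0.0664 -0.177  -0.1024]
(0.43, 0, 0.33) [ 0.0783 -0.3769 -0.1025]
(0.42, 0.2665, 0.33) [ 0.0709 -0.6435 -0.1025]
```

Request:
move_arm(
  series=[
    [0.0,0,-0.05,0],
    [0.01,-0.01,-0.1,0],
    [0.025,-0.045,-0.103,0],
    [0.04,-0.085,-0.103,0],
    [0.053,-0.125,-0.103,0],
    [0.062,-0.165,-0.103,0],
    [0.068,-0.205,-0.103,0],
    [0.072,-0.245,-0.103,0],
    [0.075,-0.285,-0.103,-0.01],
    [0.077,-0.325,-0.103,-0.02],
    [0.078,-0.365,-0.103,-0.03],
    [0.078,-0.405,-0.103,-0.04],
    [0.077,-0.445,-0.103,-0.05],
    [0.076,-0.485,-0.103,-0.063],
    [0.075,-0.525,-0.103,-0.063],
    [0.073,-0.565,-0.103,-0.063],
    [0.072,-0.605,-0.103,-0.063],
    [0.071,-0.635,-0.103,-0.063],
    [0.071,-0.6435,-0.103,-0.063],
    [0.071,-0.6435,-0.103,-0.063],
  ],
  claw=0.2,
  newtons=35,
)

```text
time: 10.5
ee_pos: [0.4198, 0.2669, 0.3294]
eef_rot: [0.999, 0.038, -0.001, 0.0]
ft_force: [0.2, -0.3, 0.4]
width: 0.0525
```

```bash
python3 -c "
from h import *
go((.4217,.2665,.20),(.4217,.2665,.082),(.4822,.2709,.082))
shot('wrist','wrist6')
"
```

```text
t 10.5 pos [0.4198 0.2669 0.3294] toolx yaw 0.0761 F [ 0.2 -0.3  0.4] w 0.0525
(0.4217, 0.2665, 0.2) [0.0022 0.0005 0.1294]
(0.4217, 0.2665, 0.082) [0.0025 0.0005 0.2474]
(0.4822, 0.2709, 0.082) [0.0632 0.0007 0.2473]
```

View pics/wrist6.png

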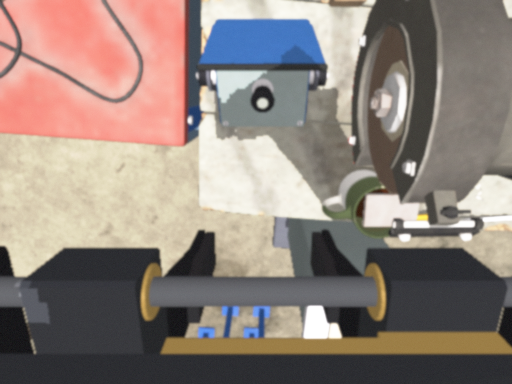

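Run:
```python
from h import *
p,W=cloud('wrist6')
m=(p.max(-1)<60)&(abs(W[...,0]-.49)<.03)&(abs(W[...,1]-.272)<.022)&(W[...,2]>.118)&(W[...,2]<.17)
Q=W[m];print(len(Q),Q.min(0),Q.max(0),Q.mean(0)); print(W[99:102,262])
# face plane
m=(abs(W[...,1]-.272)<.05)&(W[...,0]>.455)&(W[...,0]<.478)&(W[...,2]>.07)&(W[...,2]<.115)
Q=W[m];c=Q.mean(0);n=np.linalg.svd(Q-c)[2][2];n*=np.sign(n[2]);print(c,n)
N=np.array([-.439,-.032,.898]);A=np.array([.5191,.2736,.09]);print('n of face',(c-A)@N)
```

```text
260 [0.48089975 0.25926245 0.13054668] [0.50645204 0.28283012 0.14792694] [0.49546392 0.27160724 0.14284385]
[[0.49338261 0.27164272 0.14407982]
 [0.49231192 0.27156532 0.14392834]
 [0.49126458 0.27148822 0.14473194]]
[0.46769772 0.27483904 0.09252749] [-0.43600028 -0.03285459  0.89934662]
n of face 0.024795639302742364
```

Request:
move_arm(
  series=[
    [0.002,0.0005,0.05,0],
    [0.002,0.0005,0.1,0],
    [0.002,0.0005,0.15,0],
    [0.002,0.0005,0.19,0],
    [0.002,0.0005,0.22,0],
    [0.002,0.0005,0.24,0],
    [0.002,0.0005,0.2474,0],
    [0.002,0.0005,0.2474,0],
    [0.002,0.0005,0.2474,0],
  ],
)

```text
time: 11.45
ee_pos: [0.4234, 0.2659, 0.0844]
eef_rot: [0.999, 0.036, 0.001, 0.0]
ft_force: [-0.8, -0.4, 1.1]
width: 0.0523
```

Request:
move_arm(
  series=[
    [0.015,0,0,0],
    [0.03,0,0,0],
    [0.042,0,0,0],
    [0.05,0,0,0],
    [0.054,0,0,0],
    [0.054,0,0,0],
  ],
)

```text
time: 12.05
ee_pos: [0.4766, 0.2704, 0.0836]
eef_rot: [0.999, 0.037, -0.0, -0.0]
ft_force: [0.1, -0.4, 0.9]
width: 0.052
```

Request:
move_arm(
  series=[
    [0.003,0,0,0],
    [0.0065,0,0,0],
    [0.0065,0,0,0],
  ],
)

```text
time: 12.35
ee_pos: [0.4832, 0.2707, 0.0836]
eef_rot: [0.999, 0.037, 0.0, 0.0]
ft_force: [0.1, -0.4, -0.2]
width: 0.0524
```

```bash
python3 -c "
from h import *
go((.4822,.2709,.082))
shot('wrist','wrist7');shot('top','top7')
cv2.imwrite('pics/m7.png',cv2.resize(cv2.imread('pics/top7.png')[130:240,60:200],None,fx=5,fy=5))
"
```

```text
t 12.35 pos [0.4832 0.2707 0.0836] toolx yaw 0.0737 F [ 0.1 -0.4 -0.2] w 0.0524
(0.4822, 0.2709, 0.082) [-0.001  -0.0002  0.0016]
```

View pics/m7.png

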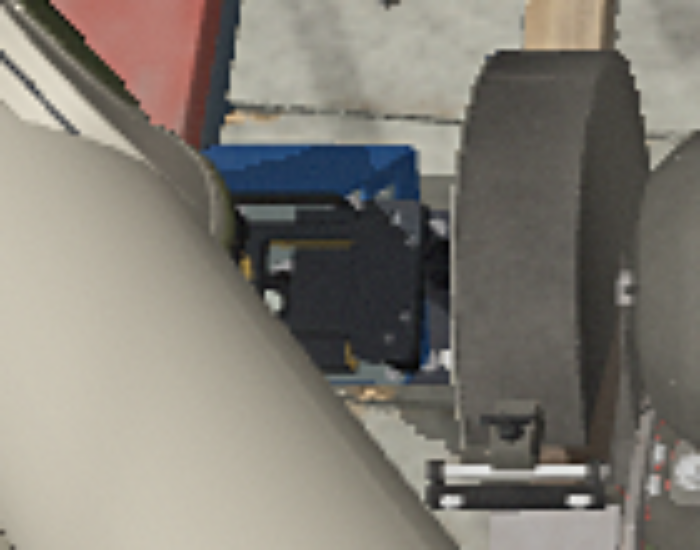

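No contact so far; now close on the knob.

Request:
move_arm(
  series=[
    [0,0,0,0],
    [0,0,0,0],
    [0,0,0,0],
    [0,0,0,0],
    [0,0,0,0],
    [0,0,0,0],
  ],
  claw=-1,
  newtons=35,
)

```text
time: 13.05
ee_pos: [0.4828, 0.2724, 0.0838]
eef_rot: [0.999, 0.038, 0.0, -0.001]
ft_force: [0.6, 6.0, -1.8]
width: 0.0245
```

Run:
```python
from h import *
np.set_printoptions(suppress=True,precision=4)
yaw,lean=.073,.456
f=np.array([np.cos(yaw),np.sin(yaw),0]);l=np.array([-np.sin(yaw),np.cos(yaw),0]);z=np.array([0,0,1.])
N=-np.sin(lean)*f+np.cos(lean)*z;U=np.cos(lean)*f+np.sin(lean)*z
A=.5377*f+.235*l+.09*z
for t,(v0,v1,u0,u1) in (('top0',(175,205,100,132)),('wrist6',(80,120,240,285))):
    p,W=cloud(t);P=p[v0:v1,u0:u1].astype(int);q=(W[v0:v1,u0:u1]-A)@np.stack([U,l,N]).T*1000
    w=(P.min(-1)>170)&(q[...,2]>45); b=(P.max(-1)<70)&(q[...,2]>45)
    for m in(w,b,w|b): 
        if m.any(): print(t,m.sum(),'mean uyn',q[m].mean(0),'u range',q[m][:,0].min(),q[m][:,0].max(),'y',q[m][:,1].min(),q[m][:,1].max(),'n',np.percentile(q[m][:,2],[5,50,95]))
    # face u extents & visor u in wrist
    Q=(W-A)@np.stack([U,l,N]).T*1000
    k=(abs(Q[...,1])<40)&(abs(Q[...,2]-25)<3)&(Q[...,0]<0);print('face u min',np.percentile(Q[k][:,0],[.5,1,2]), 'n',np.median(Q[k][:,2]))
    k=(abs(Q[...,1])<50)&(Q[...,2]>35)&(Q[...,2]<112)&(Q[...,0]>50)&(Q[...,0]<70);print('visor u',np.median(Q[k][:,0]))
s=read_state();print('tool now f,l rel axis',(np.array(s['ee_pos'])-A)@f*1000,(np.array(s['ee_pos'])-A)@l*1000)
```

```text
top0 17 mean uyn [-4.7589  0.9538 60.801 ] u range -10.368202462490062 0.7452450743852467 y -3.5395020826135575 6.414517282890152 n [59.2691 60.9416 62.1971]
top0 68 mean uyn [-2.6651 -1.4782 58.5384] u range -16.631676702741608 8.108368258822138 y -12.08363526604466 12.549269695399708 n [51.1319 59.336  62.0746]
top0 85 mean uyn [-3.0839 -0.9918 58.9909] u range -16.631676702741608 8.108368258822138 y -12.08363526604466 12.549269695399708 n [53.5287 59.805  62.0791]
face u min [-57.6652 -57.4744 -57.2821] n 24.812107352954936
visor u 60.37102541124493
wrist6 67 mean uyn [-3.4817 -0.0615 61.0707] u range -9.396170736750392 1.5025574862661515 y -4.551913339241302 4.443844304694783 n [59.5562 61.0532 62.41  ]
wrist6 290 mean uyn [ 1.0396 -0.1745 58.1953] u range -14.550865317105304 9.541162271720733 y -12.437417108443103 12.284304702183633 n [49.5818 59.3452 61.0151]
wrist6 357 mean uyn [ 0.1911 -0.1533 58.735 ] u range -14.550865317105304 9.541162271720733 y -12.437417108443103 12.284304702183633 n [50.2206 59.6989 61.5845]
face u min [-56.4157 -56.0403 -55.4736] n 24.759917982529846
visor u 60.936043929468575
tool now f,l rel axis -36.35300666495128 1.4788036179940929
```

Request:
move_arm(
  series=[
    [-0.001,0,-0.002,0],
    [-0.002,0,-0.004,0],
    [-0.003,0,-0.006,0],
    [-0.003,0,-0.006,0],
  ],
)

```text
time: 13.45
ee_pos: [0.4797, 0.2722, 0.0902]
eef_rot: [0.999, 0.038, 0.0, -0.001]
ft_force: [-1.3, 5.9, 1.2]
width: 0.0247
```

Request:
move_arm(
  series=[
    [-0.001,0,-0.002,0],
    [-0.0018,0,-0.0035,0],
    [-0.0025,0,-0.005,0],
    [-0.0025,0,-0.005,0],
  ],
)

```text
time: 13.85
ee_pos: [0.4774, 0.272, 0.0946]
eef_rot: [0.999, 0.037, 0.001, -0.001]
ft_force: [2.5, 6.7, -3.4]
width: 0.0248
```

Request:
move_arm(
  series=[
    [-0.0005,0,-0.001,0],
    [-0.001,0,-0.002,0],
    [-0.001,0,-0.002,0],
    [-0.001,0,-0.002,0],
  ],
)

```text
time: 14.25
ee_pos: [0.4773, 0.2719, 0.0951]
eef_rot: [0.999, 0.037, 0.001, -0.002]
ft_force: [12.9, 14.1, -24.5]
width: 0.0248
```

```bash
python3 -c "
from h import *
go()
shot('wrist','wrist8');shot('top','top8')
cv2.imwrite('pics/m8.png',cv2.resize(cv2.imread('pics/top8.png')[150:220,90:170],None,fx=8,fy=8))
"
```

```text
t 14.25 pos [0.4773 0.2719 0.0951] toolx yaw 0.0745 F [ 12.9  14.1 -24.5] w 0.0248
```

View pics/m8.png

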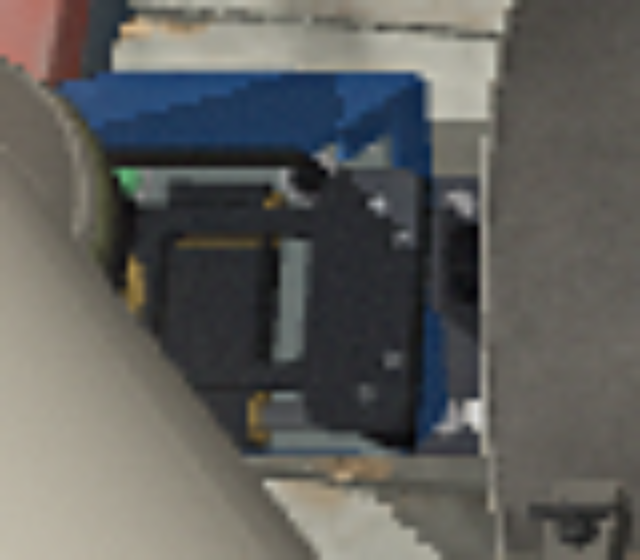

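Request:
move_arm(
  series=[
    [0.001,0,0.002,0],
    [0.001,0,0.002,0],
    [0.001,0,0.002,0],
  ],
)

```text
time: 14.65
ee_pos: [0.4774, 0.272, 0.0946]
eef_rot: [0.999, 0.037, 0.0, -0.001]
ft_force: [0.9, 7.6, -2.9]
width: 0.0243
```

Request:
move_arm(
  series=[
    [0.001,0,0.002,0],
    [0.002,0,0.004,0],
    [0.003,0,0.006,0],
    [0.004,0,0.008,0],
    [0.005,0,0.01,0],
    [0.0055,0,0.011,0],
    [0.0055,0,0.011,0],
  ],
)

```text
time: 15.35
ee_pos: [0.4827, 0.2724, 0.0837]
eef_rot: [0.999, 0.038, 0.0, -0.001]
ft_force: [-0.1, 6.8, -1.1]
width: 0.0246
```

Request:
move_arm(
  series=[
    [0.0005,0,0.001,0],
    [0.0008,0,0.0018,0],
    [0.0008,0,0.0018,0],
    [0.0008,0,0.0018,0],
  ],
)

```text
time: 15.75
ee_pos: [0.4829, 0.2724, 0.0833]
eef_rot: [0.999, 0.038, 0.0, -0.0]
ft_force: [-9.4, -0.1, 17.1]
width: 0.0248
```

Request:
move_arm(
  series=[
    [-0.0008,0,-0.0016,0],
    [-0.0008,0,-0.0016,0],
  ],
)

```text
time: 15.95
ee_pos: [0.4828, 0.2724, 0.0837]
eef_rot: [0.999, 0.037, 0.0, -0.001]
ft_force: [-0.0, 6.4, 0.4]
width: 0.0247
```

Request:
move_arm(
  series=[
    [0,0,0,0],
    [0,0,0,0],
    [0,0,0,0],
    [0,0,0,0],
    [0,0,0,0],
    [0,0,0,0],
  ],
  claw=0.2,
)

```text
time: 16.55
ee_pos: [0.483, 0.2706, 0.0833]
eef_rot: [0.999, 0.037, -0.0, 0.0]
ft_force: [-0.4, 0.8, -0.6]
width: 0.0517
```

Request:
move_arm(
  series=[
    [-0.01,0,0,0],
    [-0.03,0,0,0],
    [-0.06,0,-0.01,0],
    [-0.065,0,-0.05,0],
    [-0.065,0,-0.1,0],
    [-0.065,0,-0.15,0],
    [-0.065,0,-0.2,0],
    [-0.065,0,-0.24,0],
    [-0.065,0,-0.247,0],
    [-0.065,0,-0.247,0],
  ],
)

```text
time: 17.55
ee_pos: [0.4179, 0.2665, 0.331]
eef_rot: [0.999, 0.037, 0.001, -0.0]
ft_force: [-0.4, 1.0, 0.1]
width: 0.0522
```

```bash
python3 - <<'E'
from h import *
np.set_printoptions(suppress=True,precision=4)
go((.42,0,.33),(.40,-.2,.33),(.355,-.377,.33))
shot('wrist','wrist9');shot('top','top9')
yaw,lean=.073,.456
f=np.array([np.cos(yaw),np.sin(yaw),0]);l=np.array([-np.sin(yaw),np.cos(yaw),0]);z=np.array([0,0,1.])
N=-np.sin(lean)*f+np.cos(lean)*z;U=np.cos(lean)*f+np.sin(lean)*z
A=.5377*f+.235*l+.09*z
for t in('wrist6','wrist9','top0','top9'):
    p,W=cloud(t);Q=(W-A)@np.stack([U,l,N]).T*1000
    w=(p.min(-1)>150)&(Q[...,2]>45)&(Q[...,2]<90)&(abs(Q[...,1])<14)&(abs(Q[...,0]+4)<12)
    print(t,w.sum(),Q[w].mean(0),np.median(Q[w][:,2]))
E
python3 bat.py top9; python3 bat.py wrist9
```

```text
t 17.55 pos [0.4179 0.2665 0.331 ] toolx yaw 0.0741 F [-0.4  1.   0.1] w 0.0522
(0.42, 0, 0.33) [-0.0177  0.266   0.0009]
(0.4, -0.2, 0.33) [-0.0524  0.4639  0.0008]
(0.355, -0.377, 0.33) [-0.1104  0.6371  0.0007]
wrist6 84 [-3.2832 -0.1942 61.0113] 60.96663627518403
wrist9 81 [-5.3811  0.733  59.9986] 60.01599806169808
top0 20 [-4.6353  1.6613 60.8923] 60.978676405229066
top9 15 [-3.8245  0.6231 61.698 ] 61.84825768906213
13 x 0.4145461302919262 0.4221231260654853 z 0.14298430417613417 0.1511773759994781 y -0.37570808716000276
top pts [ 0.418  -0.376   0.1475]
rows 238 241 lowest row pts [ 0.4159 -0.3759  0.1465]Traceback (most recent call last):
  File "bat.py", line 9, in <module>
    bat(sys.argv[1])
    ~~~^^^^^^^^^^^^^
  File "bat.py", line 6, in bat
    Q=W[m]; print(len(Q),'x',Q[:,0].min(),Q[:,0].max(),'z',Q[:,2].min(),Q[:,2].max(),'y',Q[:,1].mean())
                             ~~~~~~~~~~^^
    return umr_minimum(a, axis, None, out, keepdims, initial, where)
ValueError: zero-size array to reduction operation minimum which has no identity
```

Run:
```python
from h import *
np.set_printoptions(suppress=True,precision=1,linewidth=150)
z=np.load('wrist6.npz')
# state pose at wrist6
pos=np.array([0.4198,0.2669,0.3294]);yaw=.0761
T=np.array([[np.cos(yaw),np.sin(yaw),0],[np.sin(yaw),-np.cos(yaw),0],[0,0,-1]]).astype(float)
p,W=cloud('wrist6');Q=(W-pos)@T*1000
print('rod col 262'); 
for v in range(268,316): 
    q=Q[v,262]
    if abs(q[2])<300: print(v,q,end=' ')
print('\nfinger cols')
for c in (196,200,204,208,320,324,330):
    vs=[v for v in range(215,260) if -90<Q[v,c,2]<20]
    print(c,vs[0] if vs else None,[Q[v,c].round(1).tolist() for v in vs[:4]])
print('carriage col 60,100,440')
for c in (60,100,140,420,460):
    vs=[v for v in range(215,300) if -160<Q[v,c,2]<20]
    print(c,vs[0],[Q[v,c].round(1).tolist() for v in vs[:3]])
print(read_state()['joint_positions'])
```

```text
rod col 262
277 [  33.2    1.2 -114.5] 278 [  33.3    1.2 -115.1] 279 [  33.6    1.2 -116.2] 280 [  33.2    1.2 -116. ] 281 [  33.4    1.2 -116.8] 282 [  32.6    1.2 -116. ] 283 [  32.5    1.2 -116.4] 284 [  32.5    1.2 -116.8] 285 [  32.4    1.2 -117.1] 286 [  32.6    1.2 -118. ] 287 [  32.2    1.2 -117.7] 288 [  31.7    1.1 -117.5] 289 [  32.2    1.2 -118.7] 290 [  31.7    1.2 -118.5] 291 [  31.2    1.1 -118.1] 292 [  31.4    1.2 -118.9] 293 [  30.9    1.1 -118.5] 294 [  30.6    1.1 -118.6] 295 [  30.1    1.1 -118.2] 296 [  29.8    1.1 -118.3] 297 [  30.4    1.1 -119.6] 298 [  29.7    1.1 -119.1] 299 [  29.9    1.1 -119.8] 300 [  28.4    1.1 -118.1] 301 [  29.9    1.1 -120.6] 302 [  28.6    1.1 -119.3] 303 [  28.2    1.1 -119.2] 304 [  28.     1.1 -119.3] 305 [  27.7    1.1 -119.3] 306 [  27.3    1.1 -119.2] 
finger cols
196 233 [[11.6, -33.4, -37.0], [11.0, -33.4, -36.9], [11.3, -33.1, -38.7], [11.2, -32.9, -39.6]]
200 230 [[11.2, -32.2, -32.2], [11.3, -31.9, -33.7], [11.2, -31.7, -34.8], [11.1, -31.5, -35.7]]
204 230 [[11.2, -30.0, -32.2], [11.2, -29.8, -33.4], [10.5, -29.9, -33.3], [10.8, -29.6, -35.2]]
208 232 [[9.7, -28.1, -31.5], [9.9, -27.8, -33.1], [9.5, -27.8, -33.5], [9.8, -27.5, -35.4]]
320 233 [[10.0, 31.7, -33.9], [9.5, 31.7, -34.0], [9.4, 31.6, -35.1], [9.6, 31.3, -36.8]]
324 230 [[10.8, 34.2, -31.8], [11.0, 33.9, -33.5], [10.5, 33.8, -33.7], [11.1, 33.4, -36.2]]
330 235 [[11.3, 35.9, -39.2], [11.2, 35.7, -40.2], [11.4, 35.4, -42.0], [11.5, 35.1, -43.3]]
carriage col 60,100,440
60 251 [[38.1, -57.1, -108.2], [37.9, -57.0, -108.4], [38.1, -56.4, -109.5]]
100 248 [[37.8, -46.8, -105.8], [38.0, -46.2, -106.9], [38.6, -45.3, -108.6]]
140 248 [[38.3, -34.5, -107.0], [37.8, -34.6, -106.6], [38.0, -34.3, -107.6]]
420 248 [[37.5, 47.9, -105.8], [37.5, 47.6, -106.5], [38.6, 46.2, -109.2]]
460 248 [[37.6, 59.5, -106.2], [37.5, 59.3, -106.6], [37.7, 58.8, -107.5]]
[ 0.3  0.1 -1.   1.5  0.1  1.6 -2.2]
```

Run:
```python
from h import *
A=np.concatenate([cloud(t)[1].reshape(-1,3) for t in('top0','side0','wrist1','wrist5')]);A=A[~np.isnan(A[:,0])]
B=A[(A[:,0]>.44)&(A[:,0]<.62)&(A[:,1]>-.43)&(A[:,1]<-.33)&(A[:,2]>.19)&(A[:,2]<.34)]
for x in np.arange(.44,.62,.02):
    C=B[(B[:,0]>=x)&(B[:,0]<x+.02)&~((B[:,2]<.226)&(B[:,0]<.46))]
    i=C[:,1].argsort()[-4:]; print(round(x,2),len(C),np.round(C[i],3).tolist())
```

```text
0.44 0 []
0.46 4852 [[0.479, -0.405, 0.212], [0.48, -0.405, 0.194], [0.48, -0.405, 0.203], [0.478, -0.404, 0.194]]
0.48 1341 [[0.491, -0.404, 0.234], [0.484, -0.404, 0.206], [0.486, -0.404, 0.218], [0.487, -0.404, 0.214]]
0.5 29 [[0.515, -0.429, 0.222], [0.517, -0.429, 0.208], [0.518, -0.428, 0.203], [0.519, -0.428, 0.221]]
0.52 101 [[0.539, -0.427, 0.236], [0.538, -0.426, 0.248], [0.535, -0.426, 0.254], [0.535, -0.425, 0.252]]
0.54 347 [[0.559, -0.396, 0.297], [0.556, -0.396, 0.292], [0.557, -0.396, 0.298], [0.557, -0.395, 0.304]]
0.56 480 [[0.572, -0.394, 0.298], [0.579, -0.394, 0.304], [0.577, -0.394, 0.309], [0.573, -0.394, 0.309]]
0.58 474 [[0.597, -0.391, 0.295], [0.594, -0.391, 0.312], [0.6, -0.39, 0.306], [0.599, -0.39, 0.302]]
0.6 453 [[0.618, -0.388, 0.297], [0.619, -0.388, 0.308], [0.616, -0.388, 0.303], [0.62, -0.387, 0.305]]
```

Request:
move_arm(
  series=[
    [0,0.03,0,0],
    [-0.003,0.07,0,0],
    [-0.006,0.11,0,0],
    [-0.009,0.15,0,0],
    [-0.012,0.19,0,0],
    [-0.015,0.23,0,0],
    [-0.018,0.27,0,0],
    [-0.023,0.31,0,0],
    [-0.028,0.35,0,0],
    [-0.034,0.39,0,0],
    [-0.041,0.43,0,0],
    [-0.048,0.47,0,0],
    [-0.06,0.51,0,0],
    [-0.075,0.55,0,0],
    [-0.09,0.59,0,0],
    [-0.105,0.625,0,0],
    [-0.11,0.637,0,0],
    [-0.11,0.637,0,0],
  ],
  claw=1,
)

```text
time: 19.45
ee_pos: [0.354, -0.3783, 0.3283]
eef_rot: [0.999, 0.035, -0.001, -0.001]
ft_force: [0.9, 1.2, 0.2]
width: 0.0867
```

```bash
python3 -c "
from h import *
go(); print(np.round(read_state()['joint_positions'],3))
shot('wrist','wrist10')"; python3 bat.py wrist10
```

```text
t 19.45 pos [ 0.354  -0.3783  0.3283] toolx yaw 0.0707 F [0.9 1.2 0.2] w 0.0867
[ 0.922  0.071 -0.204  1.488  0.014  1.587 -0.781]
63 x 0.41686027205285947 0.428486177858668 z 0.12842004674176014 0.1495567388577944 y -0.37545324357491355
top pts [ 0.4201 -0.3756  0.1485]
rows 99 110 lowest row pts [ 0.4176 -0.3757  0.1466]
```

Request:
move_arm(
  series=[
    [0,0,-0.01,-0.13],
    [0,0,-0.02,-0.27],
    [0,0,-0.02,-0.41],
    [0,0,-0.02,-0.55],
    [0,0,-0.02,-0.69],
    [0,0,-0.02,-0.83],
    [0,0,-0.02,-0.97],
    [0,0,-0.02,-1.11],
    [0,0,-0.02,-1.25],
    [0,0,-0.02,-1.39],
    [0,0,-0.02,-1.53],
    [0,0,-0.02,-1.66],
    [0,0,-0.02,-1.7],
    [0,0,-0.02,-1.7],
    [0,0,-0.02,-1.7],
  ],
)

```text
time: 21.0
ee_pos: [0.3561, -0.376, 0.3503]
eef_rot: [0.632, 0.775, 0.0, -0.0]
ft_force: [-0.2, -0.9, 0.2]
width: 0.0873
```

```bash
python3 -c "
from h import *
go((.4626,-.3646,.33),(.4626,-.3646,.14)); print(np.round(read_state()['joint_positions'],3))"
```

```text
t 21.0 pos [ 0.3561 -0.376   0.3503] toolx yaw 1.7743 F [-0.2 -0.9  0.2] w 0.0873
(0.4626, -0.3646, 0.33) [-0.0103  0.1066  0.0203]
(0.4626, -0.3646, 0.14) [-0.0104  0.1066  0.2103]
[ 0.97   0.073 -0.262  1.442  0.019  1.629  0.913]
```

Request:
move_arm(
  series=[
    [-0.003,0.03,0,0],
    [-0.006,0.06,0,0],
    [-0.009,0.09,0,0],
    [-0.0103,0.1066,0,0],
    [-0.0103,0.1066,0.02,0],
    [-0.0103,0.1066,0.06,0],
    [-0.0103,0.1066,0.1,0],
    [-0.0103,0.1066,0.14,0],
    [-0.0103,0.1066,0.15,0],
    [-0.0103,0.1066,0.15,0],
  ],
)

```text
time: 22.0
ee_pos: [0.4615, -0.3651, 0.1996]
eef_rot: [0.632, 0.775, 0.0, -0.001]
ft_force: [-0.4, 0.7, -0.8]
width: 0.0869
```

```bash
python3 -c "
from h import *
go((.4626,-.3646,.14))
for n in('top','side','wrist'): shot(n,n+'11')
p=np.hstack([cv2.resize(cv2.imread('pics/side11.png')[215:355,230:360],None,fx=3,fy=3),cv2.resize(cv2.imread('pics/top11.png')[160:300,310:440],None,fx=3,fy=3)])
cv2.imwrite('pics/m11.png',p)"
```

```text
t 22.0 pos [ 0.4615 -0.3651  0.1996] toolx yaw 1.7737 F [-0.4  0.7 -0.8] w 0.0869
(0.4626, -0.3646, 0.14) [0.0002 0.0013 0.0596]
```

View pics/m11.png

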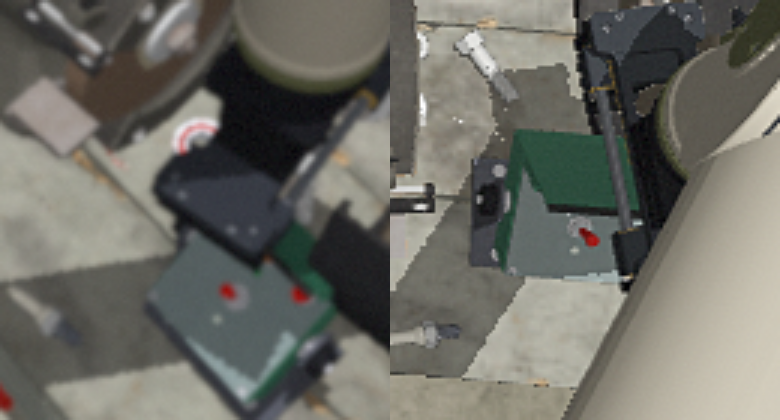

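View pics/wrist11.png

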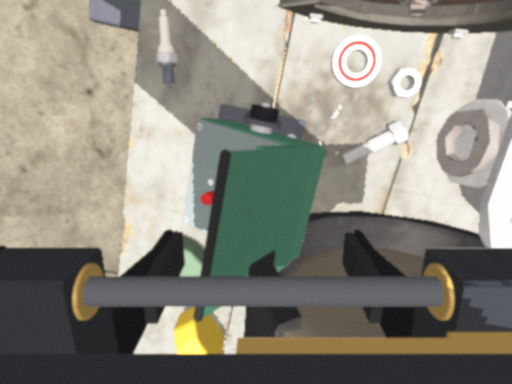

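Run:
```python
from h import *
np.set_printoptions(suppress=True,precision=1)
c=np.array([.4626,-.3646,.115]);yaw=1.7737
T=np.array([[np.cos(yaw),np.sin(yaw),0],[np.sin(yaw),-np.cos(yaw),0],[0,0,-1.]])
A=np.concatenate([cloud(t)[1].reshape(-1,3) for t in('top0','side0','wrist1','wrist5','wrist3','wrist10')]);A=A[~np.isnan(A[:,0])]
q=(A-c)@T*1000
q[:,2]+=32  # relative to real tip; negative=above
m=(q[:,1]>-105)&(q[:,1]<110)&(q[:,2]<0)&(q[:,0]>-60)&(q[:,0]<70)
Q=q[m]
# arm itself appears in wrist images/side0? restrict above z
for y0 in range(-100,110,10):
    C=Q[(Q[:,1]>=y0)&(Q[:,1]<y0+10)]
    L=C[(C[:,0]<-15)]
    o=[]
    for lo,hi in((-40,0),(-70,-40),(-95,-70),(-120,-95),(-160,-120)):
        k=L[(L[:,2]>=lo)&(L[:,2]<hi)]; o.append((len(k),round(k[:,0].max(),1) if len(k) else None))
    V=C[abs(C[:,0])<=40]; 
    print(y0,'right side max x by height[0-40,40-70,70-95,95-120,120-160]',o,'| highest in |x|<40:',round(-V[:,2].min(),1) if len(V) else None)
```

```text
-100 right side max x by height[0-40,40-70,70-95,95-120,120-160] [(0, None), (0, None), (0, None), (0, None), (0, None)] | highest in |x|<40: 319.1
-90 right side max x by height[0-40,40-70,70-95,95-120,120-160] [(0, None), (0, None), (0, None), (0, None), (21, np.float64(-15.0))] | highest in |x|<40: 324.9
-80 right side max x by height[0-40,40-70,70-95,95-120,120-160] [(0, None), (0, None), (0, None), (0, None), (0, None)] | highest in |x|<40: 324.6
-70 right side max x by height[0-40,40-70,70-95,95-120,120-160] [(0, None), (0, None), (0, None), (0, None), (0, None)] | highest in |x|<40: 217.1
-60 right side max x by height[0-40,40-70,70-95,95-120,120-160] [(0, None), (0, None), (0, None), (0, None), (0, None)] | highest in |x|<40: 216.7
-50 right side max x by height[0-40,40-70,70-95,95-120,120-160] [(0, None), (342, np.float64(-27.4)), (642, np.float64(-28.7)), (0, None), (0, None)] | highest in |x|<40: 200.1
-40 right side max x by height[0-40,40-70,70-95,95-120,120-160] [(0, None), (2946, np.float64(-15.0)), (1426, np.float64(-15.0)), (0, None), (0, None)] | highest in |x|<40: 
[... 1664 characters left out ...]
ne), (0, None), (0, None), (0, None)] | highest in |x|<40: None
70 right side max x by height[0-40,40-70,70-95,95-120,120-160] [(0, None), (0, None), (0, None), (0, None), (25, np.float64(-49.5))] | highest in |x|<40: None
80 right side max x by height[0-40,40-70,70-95,95-120,120-160] [(0, None), (0, None), (0, None), (0, None), (66, np.float64(-49.1))] | highest in |x|<40: None
90 right side max x by height[0-40,40-70,70-95,95-120,120-160] [(0, None), (0, None), (0, None), (0, None), (47, np.float64(-49.6))] | highest in |x|<40: None
100 right side max x by height[0-40,40-70,70-95,95-120,120-160] [(0, None), (0, None), (0, None), (0, None), (31, np.float64(-50.4))] | highest in |x|<40: None
```

Request:
move_arm(
  series=[
    [0,0.001,0.025,0],
    [0,0.001,0.05,0],
    [0,0.001,0.065,0],
    [0,0.001,0.074,0],
    [0,0.001,0.074,0],
    [0,0.001,0.074,0],
  ],
)

```text
time: 22.75
ee_pos: [0.4634, -0.3662, 0.1276]
eef_rot: [0.632, 0.775, 0.0, 0.001]
ft_force: [-0.5, -0.1, 0.2]
width: 0.0867
```

Request:
move_arm(
  series=[
    [0,0,0.003,0],
    [0,0,0.006,0],
    [0,0,0.006,0],
  ],
)

```text
time: 23.05
ee_pos: [0.4628, -0.3657, 0.1202]
eef_rot: [0.632, 0.775, -0.0, -0.0]
ft_force: [0.4, -0.1, -0.1]
width: 0.0869
```

```bash
python3 -c "
from h import *
go()
for n in('top','side','wrist'): shot(n,n+'12')
p=np.hstack([cv2.resize(cv2.imread('pics/side12.png')[235:345,230:360],None,fx=3,fy=3),cv2.resize(cv2.imread('pics/top12.png')[190:300,330:440],None,fx=3,fy=3)])
cv2.imwrite('pics/m12.png',p)"
```

```text
t 23.05 pos [ 0.4628 -0.3657  0.1202] toolx yaw 1.7738 F [ 0.4 -0.1 -0.1] w 0.0869
```

View pics/m12.png

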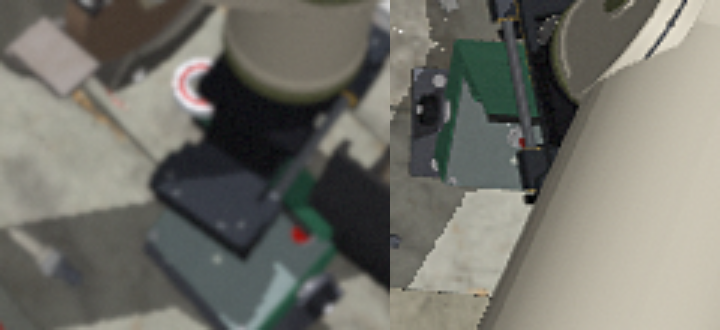

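View pics/wrist12.png

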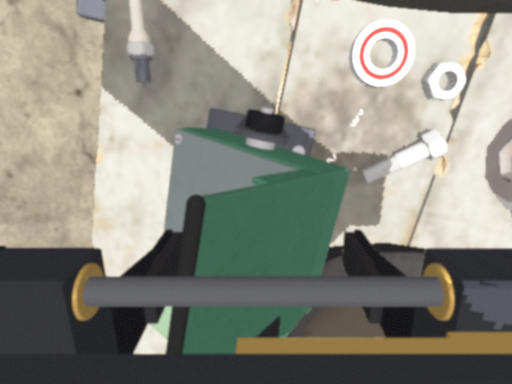

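Request:
move_arm(
  series=[
    [0,0,0.002,0],
    [0,0,0.003,0],
    [0,0,0.003,0],
  ],
)

```text
time: 23.5
ee_pos: [0.4627, -0.3657, 0.1171]
eef_rot: [0.632, 0.775, -0.0, -0.0]
ft_force: [-0.4, -0.2, 1.2]
width: 0.0868
```

Request:
move_arm(
  series=[
    [0,0,0.001,0],
    [0,0,0.002,0],
    [0,0,0.002,0],
  ],
)

```text
time: 23.8
ee_pos: [0.463, -0.3659, 0.1157]
eef_rot: [0.632, 0.775, -0.0, 0.0]
ft_force: [-0.6, 0.1, 3.1]
width: 0.087
```

Request:
move_arm(
  series=[
    [0,-0.001,0.001,0],
    [0,-0.002,0.0015,0],
    [0,-0.0035,0.002,0],
    [0,-0.0035,0.002,0],
  ],
)

```text
time: 24.2
ee_pos: [0.4599, -0.3661, 0.1143]
eef_rot: [0.632, 0.775, 0.0, 0.0]
ft_force: [-1.2, 4.3, 8.3]
width: 0.0871
```

Request:
move_arm(
  series=[
    [0,-0.001,0.0008,0],
    [0,-0.002,0.0015,0],
    [0,-0.003,0.002,0],
    [0,-0.003,0.002,0],
  ],
)

```text
time: 24.6
ee_pos: [0.4558, -0.3665, 0.112]
eef_rot: [0.632, 0.775, -0.0, -0.001]
ft_force: [-5.1, 5.1, 9.7]
width: 0.0871
```

Request:
move_arm(
  series=[
    [0,-0.001,0.0008,0],
    [0,-0.002,0.0015,0],
    [0,-0.002,0.0015,0],
  ],
)

```text
time: 24.9
ee_pos: [0.4543, -0.3676, 0.1096]
eef_rot: [0.632, 0.775, -0.0, -0.0]
ft_force: [0.1, 0.3, -0.3]
width: 0.0869
```

Request:
move_arm(
  series=[
    [0,-0.001,0.0008,0],
    [0,-0.002,0.0015,0],
    [0,-0.002,0.0015,0],
  ],
)

```text
time: 25.2
ee_pos: [0.4523, -0.3679, 0.1081]
eef_rot: [0.632, 0.775, -0.0, -0.0]
ft_force: [0.3, -0.3, 0.0]
width: 0.0869
```

Force dropped to zero: it has snapped (or slipped). Lift clear and look.

Request:
move_arm(
  series=[
    [0,0,-0.03,0],
    [0,0,-0.07,0],
    [0,0,-0.12,0],
    [0,0,-0.17,0],
    [0,0,-0.22,0],
    [0,-0.04,-0.23,0],
    [0,-0.08,-0.23,0],
    [0,-0.12,-0.23,0],
    [0,-0.14,-0.23,0],
    [0,-0.14,-0.23,0],
    [0,-0.14,-0.23,0],
  ],
)

```text
time: 26.3
ee_pos: [0.3158, -0.3959, 0.3385]
eef_rot: [0.632, 0.775, 0.0, 0.0]
ft_force: [1.1, 0.0, 0.2]
width: 0.087
```

```bash
python3 - <<'E'
from h import *
go()
for n in('top','side','wrist'): shot(n,n+'13')
p=np.hstack([cv2.resize(cv2.imread('pics/side13.png')[255:365,250:365],None,fx=3,fy=3),cv2.resize(cv2.imread('pics/top13.png')[190:300,330:440],None,fx=3,fy=3)])
cv2.imwrite('pics/m13.png',p)
E
for t in top13 side13 wrist13 top0 side0;do echo $t; python3 bat.py $t 2>&1|grep -v -i -E "trace|file|\^|bat\(|Q=W|valueE"; done
```

```text
t 26.3 pos [ 0.3158 -0.3959  0.3385] toolx yaw 1.7736 F [1.1 0.  0.2] w 0.087
top13
27 x 0.400653442467219 0.42649787867060535 z 0.11797994290319068 0.13892719933096312 y -0.37697767955723527
top pts [ 0.4057 -0.3774  0.1378]
rows 237 247 lowest row pts [ 0.4025 -0.3763  0.1368]
side13
21 x 0.39967647793133554 0.42166880190993206 z 0.11939685908238194 0.1408926917737726 y -0.37918718713588173
top pts [ 0.403  -0.3788  0.1373]
rows 315 319 lowest row pts [ 0.4024 -0.3802  0.1346]
wrist13
65 x 0.40093088458231174 0.42504687010790654 z 0.11896448141430857 0.1390571672377411 y -0.37670233079809023
top pts [ 0.4046 -0.3774  0.138 ]
rows 159 163 lowest row pts [ 0.4105 -0.3783  0.1332]
top0
31 x 0.4008903830327302 0.42653831683597837 z 0.11844134289185401 0.13851699503282833 y -0.3762784196318392
top pts [ 0.4069 -0.3769  0.1374]
rows 237 247 lowest row pts [ 0.4025 -0.3773  0.1358]
side0
18 x 0.40102263844890823 0.4208402684049603 z 0.12161146597777542 0.13834957471914347 y -0.37882107238035495
top pts [ 0.4037 -0.379   0.1365]
rows 314 318 lowest row pts [ 0.4045 -0.3798  0.1353]
```

View pics/m13.png

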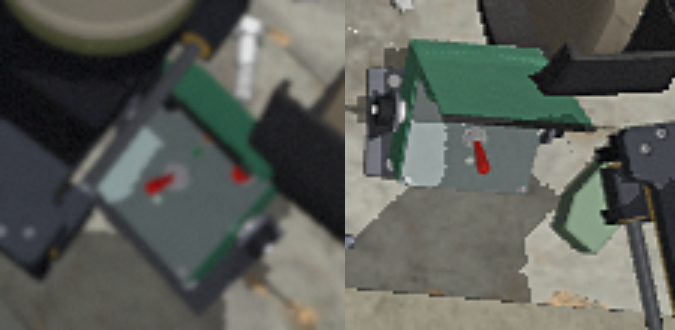

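Run:
```python
from h import *
yaw,lean=.073,.456
f=np.array([np.cos(yaw),np.sin(yaw),0]);l=np.array([-np.sin(yaw),np.cos(yaw),0]);z=np.array([0,0,1.])
N=-np.sin(lean)*f+np.cos(lean)*z;U=np.cos(lean)*f+np.sin(lean)*z
A=.5377*f+.235*l+.09*z
for t in('top0','top13'):
    p,W=cloud(t);Q=(W-A)@np.stack([U,l,N]).T*1000
    w=(Q[...,2]>55)&(Q[...,2]<90)&(abs(Q[...,1])<11)&(abs(Q[...,0]+5)<10)
    print(t,w.sum(),np.median(Q[w][:,2]))
go(); print(r.close_job())
```

```text
top0 68 60.039225634642435
top13 68 60.412905768970006
t 26.45 pos [ 0.3166 -0.3955  0.3382] toolx yaw 1.7758 F [ 0.5  0.9 -0.2] w 0.0869
the job is handed in; nothing more can be done
None
```

I did all four steps in order and handed the job in at about 26.5 s: toggle on, knob pulled out, knob pushed home, toggle back off. `close_job` reports no verdict, so these are my own last checks.

**Last checks**
- **Toggle:** in the final top and side pictures it sits off, with its tip within about 1 mm of where it started.
- **Knob:** it is in. The middle of its head reads 60.4 mm out from the axis now, against 60.0 mm at the start, within the depth noise.
- **Knob travel:** I felt both ends: about 30 N at the stop after 12 mm of pull, and about 20 N against the home stop.
- **Robot:** clear of everything, with the wrist force at about zero.
- **Bystanders:** I did not measure their positions at the end. The arm stayed well clear of them.

**What disagreed or went wrong**
- **Fingertip position:** the pictures and the contacts both put the real fingertips about 32–34 mm short of the reported TCP. My first push at the toggle passed above it, so I worked with the corrected height after that.
- **Jammed push:** the second try at the toggle jammed against the bat at up to about 45 N before I backed off. Pushing forward and up together flipped it.
- **Toggle off:** the visor leaves no room for the gripper to reach behind the toggle. I turned the gripper a quarter turn so the fingers straddled the visor, then pressed and dragged the tip down with one fingertip, at about 12 N.
- **Knob diameter:** the knob head measured about 25 mm across in the grip, against the stated 28 mm. It held without slipping.

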